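# Raise the measuring head one rung and slide the part under it

## Robot

A 6-joint arm with a two-finger parallel gripper is mounted at the origin on the work surface. World frame = base frame: x ahead of the robot, y to its left, z up, the work surface at z = 0. Lengths are in m, angles in rad, forces in N, time in s.
With the tool pointing down it reaches from about 0.35 to 0.925 m from the base axis. Payload 6.4 kg.
Tool frame: the origin (TCP) lies at the very end of the fingers, on their centre line; the grasp point (between the pads) lies 19 mm behind it; z points along the fingers, y is the direction in which the jaws open and shut (so a half turn about z gives the same grasp; the last joint's range is limited). The gripper opens to 85 mm and grips with 20 to 120 N. Pads are 22 mm wide; open, the fingers measure 114 mm over their backs; the gripper's body (76 mm by 85 mm) begins 54 mm behind the grasp point. The pads swing forward as they close: fully open they stand 13 mm farther back than shut.
Start: joints at [1.145, 0.245, 1.558, -0, 1.339, -0.174], TCP at [0.162, 0.63, 0.192] pointing down, gripper open.
Joint ranges: [-3.13, 3.13], [-1.02, 2.26], [0.13, 2.54], [-0.95, 4.09], [0.21, 2.88], [-2.74, 2.74]. Speed limits (rad/s): [2.57, 2.57, 3.14, 3.14, 3.14, 3.14].

## Interface

Orientations are given as [roll, pitch, yaw] about the fixed x, y, z axes, in that order (R = Rz(yaw) Ry(pitch) Rx(roll)).
In Python, from bench import arm, camera, camera_params gives the robot as it stands.
- The arm moves only by the tool jog_arm, never from a script. Its argument "targets" is a list of rows, each an object of numbers: "x", "y", "z": the shift along the tool's x, y, z in cm; "wx", "wy", "wz": the turn, a rotation vector about the tool's x, y, z in rad; "gripper": the closure, from 0 (fully open) to 1 (shut). In form: [{"x": .., "y": .., "z": .., "wx": .., "wy": .., "wz": .., "gripper": ..}, ...]. A call has 1 to 12 rows; each row is the pose to reach, as a shift and turn from the pose measured when the call began, along the tool's axes at that moment; what a row does not reach only later rows make up. A row lasts 1/10 s, in which the tool goes at most 50 mm and 8.59 degrees, less where a joint would pass 70% of its speed; a pose out of reach is approached as far as the arm can. A call with a gripper value outside its range is refused whole. The fingers move at their own pace and stop on an object; "squeeze" is the grip in N (left out, the last holds). Time passes only in rows, so rows that repeat a pose let the fingers close. It gives the time, the measured TCP pose, the force and the opening at its end, in the units of the state.
- arm.read_state(): the state, without advancing time (a new reading comes with each control period).
- camera(name): name is "side" or "top" or "wrist"; returns the picture (400x640x3 uint8, blue, green, red); there is no depth.
- camera_params(name): a dict with "fovy" (degrees; the focal length in pixels is half the picture's height over the tangent of half this angle, whatever the lens; pixels are square), "cx", "cy" (the principal point, pixels), "R" (3x3) and "t" (3): a world point X has camera coordinates R X + t. Camera axes: x right, y down, z forward; pixel columns grow to the right and rows downward; lengths in m; the calibration is good to about 2 mm. The wrist camera is an equidistant fisheye: a pixel r from the principal point sees the ray r / f radians off the axis. A picture is of the moment at which its call begins: read the wrist's pose just before it. camera_params takes no time and is no camera call; for the wrist camera it gives the pose at the moment of the call.
- arm.close_job(): hands the job in, once; it reports no verdict.
The state is a dict: "t": time; "joints": joint angles; "joint_velocities": joint speeds; "tau": joint torques, N m; "eef_pos": TCP position; "tcp_rot": TCP orientation; "force": force on the tool from outside, world axes, zero at the start; "torque": the same for the moment, N m; "finger_gap": finger opening in m.
Only numpy, scipy, OpenCV 4.12 (cv2) and the standard library are available. Lean on these libraries where they do the work, as an engineer would, in place of code of your own. Each camera call takes 0.05 s, during which the arm holds its last target.

## Task

The measuring head sits too low for the part on the sled. Lift the head so that its latch clips past the next rung up, lower it under control (do not let it drop) until the latch rests on that rung, one rung higher than now, and let go. Then push the sled along its guide until it is home against the end stop, with the part under the lens, leaving the other things on the bench where they are.

Things in the scene. Friction and masses are not known exactly. Their poses are not given: they have to be found in the camera images.
- stand: Fixed grey-green stand. Origin on the table under the measuring head's axis; x from the head to the mast, y along the sled's guide from end stop to open end, z up. Base 225 mm (x -75..150) by 370 mm (y -100..270), its top at z 30 mm. Guide strips 6 mm high along y at x -52 and +52 mm. Ladder-like mast at x 115 mm: two rails, 88 mm wide over all, top at z 318 mm, with rungs.
- head (a joint): Height of head and carriage above their starting place, m, up positive (-0.03 to 0.14). About 0.7 kg, runs freely on the mast, falls unless held by latch or robot. Next rung up: 0.050. Going up, the latch touches that rung at 0.032 and has sprung out above it by 0.068; from about 0.117 it catches the rung above that. It cannot be lowered past a rung it has caught.
- pawl (a joint): Angle of the gravity latch, rad: a steel pawl with a counterweighted tail between the carriage's two arms, pivoted 24 mm from the rungs on the head's side. 0: nose straight out over the rung (its rest and load-bearing position); grows to 1.3 as a passing rung presses the nose down.
- lift_bar (a point): Middle of the axis of the head's lift bar: 10 mm steel rod along the stand's x, 70 mm to the head's -y side (away from the sled), 156 mm above the table at the start, 76 mm free between its two 8 mm side rods. The head, an upright 50 mm cylinder, begins 40 mm from it; its top is 34 mm above, its lens 81 mm below the bar's axis. Hook it from below or pinch it from above.
- rung_now (a point): Middle of the axis of the rung (10 mm thick, along the stand's y) on which the latch rests at the start.
- rung_next (a point): Middle of the axis of the next rung up, 50 mm higher, on which the latch must rest at the end.
- lens (a point): Middle of the lens, the lowest point of the head, 24 mm across; 45 mm above the base's top at the start.
- sled: Loose aluminium sled on the stand's base between the guide strips, 88 mm wide (x), 150 mm long (y), plate 12 mm thick, 0.5 to 0.95 kg. Origin mid-underside, axes as the stand's. A stepped round steel part (60, then 36 mm across) is fixed on its middle, top 59 mm above the origin: 14 mm too tall for the lens at the start. Home: -y end on the stop, origin on the stand's in x and y.
- push_face (a point): Middle of the outer face of the sled's upright push plate (70 mm wide along x, 8 mm thick, top 50 mm above the sled's underside) at its +y end, 75 mm along +y and 30 mm above the sled's origin. Push it towards the stand's -y.
- stop_face (a point): Middle of the face of the fixed end stop that the sled must touch, at y -75 mm on the stand, 11 mm above the base's top.
- ring_gauge: Bystander: plain steel ring 52 mm across, 18 mm high, lying on the stand's base behind the rear guide strip. Origin at its underside.
- gauge_case: Bystander: closed wooden case 85 x 140 x 30 mm. Origin at its underside.
- cleaner: Bystander: white bottle, 52 mm across, 130 mm tall. Origin at its underside.
- brush: Bystander: brush 160 mm long, lying. Origin at its underside.
- wrench: Bystander: steel wrench 150 mm long, lying. Origin at its underside.
- vee_block: Bystander: dark steel vee block 60 x 50 x 47 mm. Origin at its underside.
- dish: Bystander: shallow white dish 90 mm across. Origin at its underside.
Not all that is in view belongs to the job. Several things have the shape of the sled; the one meant has the colours described above.

How it is judged:
On the way:
1. the head rests on the next rung up, latch out, let go by the robot (value of joint head between 0.045 and 0.054 m and value of joint pawl below 0.12 rad and contact force between each of the arm, the fingers and head below 0.3 N), for 0.3 s.
At the end, for the whole second after the job is handed in: The head rests with its latch out (pawl within 0.12 rad) on the rung next above its first one (head joint 0.045 to 0.054), and the sled lies flat and still within 4 mm of the end stop, between its guides (origin within 7 mm of the stand's) (value of joint head between 0.045 and 0.054 m and value of joint pawl below 0.12 rad and y of sled in the frame of stand between -0.005 and 0.004 m and horizontal distance between sled and stand below 0.007 m and angle between sled's own z axis and vertical below 0.05 rad and linear speed of sled below 0.02 m/s); the robot touches nothing.
It fails at once if the head falls (faster than 0.35 m/s downward) (velocity of joint head below -0.35 m/s).
It fails at once if another thing on the bench is shifted by more than 30 mm (distance of any of ring_gauge, gauge_case, cleaner, brush, wrench, vee_block, dish from where it was at the start of the episode above 0.03 m).
It also fails if it takes over 72 s, if anything falls off the work surface, if the arm or the gripper's body presses on something with over 40 N, if the wrist force passes 120 N, or if a joint passes its speed limit or range.

## Working session

There is one attempt and no reset: what is moved stays moved. The work goes in short steps, Python scripts to look and compute and a tool call to move; the robot and the scene stay as the last step left them, time stands still between calls to the robot, and variables do not carry over. Pictures are saved under pics/ and viewed, and the job is handed in when it is done.

Besides the shell and the picture viewer there is one more tool, called after "Request:" in YAML: its name, and indented under it one key for each argument. jog_arm: Moves the arm, as the interface text tells. Its arguments: {"type":"object","properties":{"targets":{"type":"array","items":{"type":"object","properties":{"x":{"type":"number"},"y":{"type":"number"},"z":{"type":"number"},"wx":{"type":"number"},"wy":{"type":"number"},"wz":{"type":"number"},"gripper":{"type":"number"}}}},"squeeze":{"type":"number"}},"required":["targets"]}

```bash
mkdir -p pics; ls
python3 - <<'E'
from bench import arm,camera,camera_params
import cv2,numpy as np
np.set_printoptions(precision=4,suppress=True)
s=arm.read_state();print(s)
for n in ["side","top","wrist"]:
    p=camera_params(n);print(n,p)
    cv2.imwrite(f"pics/{n}0.png",camera(n))
E
```

```text
pics
{'t': 0.0, 'joints': array([ 1.1449,  0.2458,  1.559 , -0.    ,  1.3387, -0.1741]), 'joint_velocities': array([ 0.0006, -0.0004,  0.0006, -0.0007,  0.0011,  0.0006]), 'tau': array([  0.0016, -42.9504, -32.6135,  -0.0001,   0.0053,  -0.    ]), 'eef_pos': array([0.1617, 0.6289, 0.1911]), 'tcp_rot': array([-3.1397, -0.0003,  2.8898]), 'force': array([-0.3113, -0.8854,  0.2571]), 'torque': array([-0.0082, -0.0116, -0.0276]), 'finger_gap': 0.08539411922039522}
side {'fovy': 50.545601659431156, 'cx': 315.51469609315456, 'cy': 195.8606627435639, 'R': array([[-0.9964, -0.0844, -0.0102],
       [-0.0379,  0.5485, -0.8353],
       [ 0.0761, -0.8319, -0.5498]]), 't': array([0.5087, 0.1217, 1.4099])}
top {'fovy': 54.096331932257534, 'cx': 320.9225684103872, 'cy': 198.25124398376283, 'R': array([[-0.0274, -0.9996,  0.0047],
       [-0.9985,  0.0272, -0.0483],
       [ 0.0482, -0.006 , -0.9988]]), 't': array([0.0513, 0.4901, 1.3556])}
wrist {'fovy': 65.70646984690485, 'cx': 319.79659098113325, 'cy': 200.09745215637085, 'R': array([[ 0.2487,  0.9686, -0.0023],
       [ 0.9182, -0.235 ,  0.319 ],
       [ 0.3084, -0.0815, -0.9478]]), 't': array([-0.6484, -0.0414,  0.3814])}
```

View pics/side0.png

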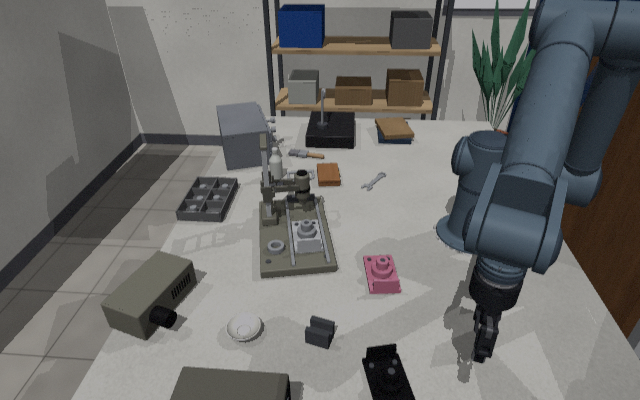

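View pics/top0.png

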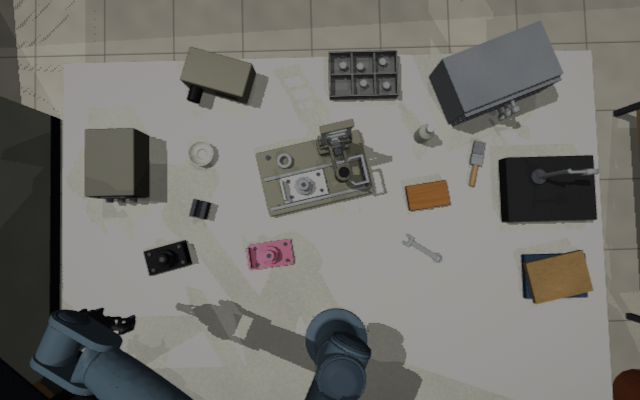

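View pics/wrist0.png

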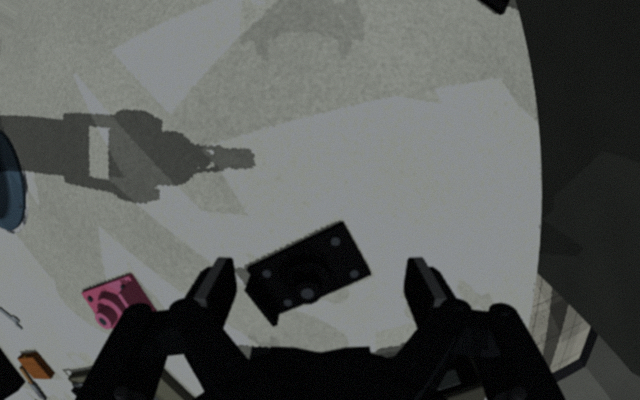

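Three things have the sled's shape in the top view: a black one (167,257), a pink one (271,254) and an aluminium one on the stand's base (303,185). The aluminium one between the guide strips fits. I'll confirm it in a crop.

Run:
```python
import cv2,numpy as np
a=cv2.imread("pics/top0.png")[110:225,245:395];b=cv2.imread("pics/side0.png")[130:280,240:345]
cv2.imwrite("pics/ctop.png",cv2.resize(a,None,fx=5.2,fy=5.2,interpolation=cv2.INTER_CUBIC))
cv2.imwrite("pics/cside.png",cv2.resize(b,None,fx=4,fy=4,interpolation=cv2.INTER_CUBIC))
```

```text
(no output)
```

View pics/ctop.png

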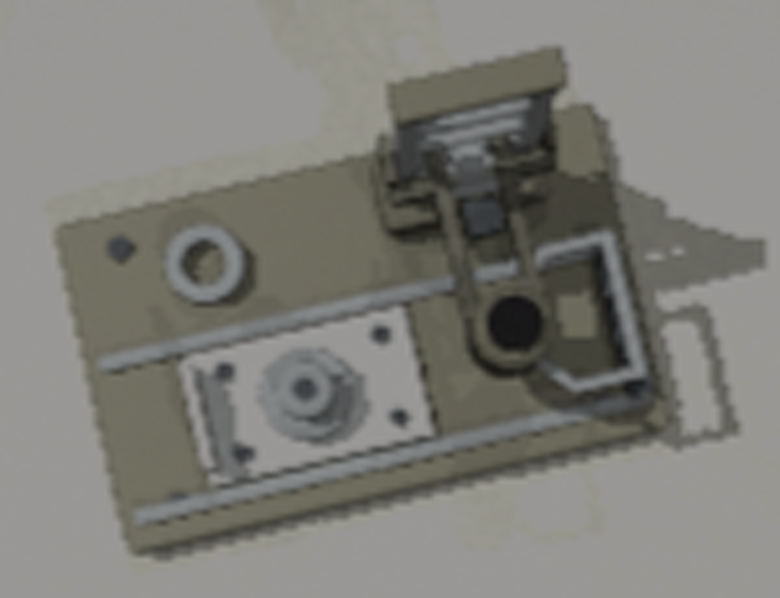

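View pics/cside.png

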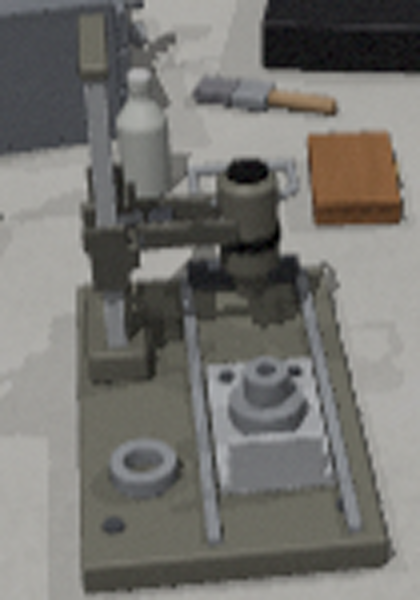

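The crop confirms the aluminium sled: grey, with a stepped steel part, between the strips on the grey-green base. The push plate is at its left (+y) end. Next I fit the stand pose.

```bash
cat > h.py <<'E'
import numpy as np,cv2
from scipy.optimize import least_squares
from bench import arm,camera,camera_params
def f(p): return 200/np.tan(np.radians(p["fovy"])/2)
def ray(p,uv):
    R=np.array(p["R"]);t=np.array(p["t"]);d=np.array([(uv[0]-p["cx"])/f(p),(uv[1]-p["cy"])/f(p),1])
    return -R.T@t,R.T@d
def onz(p,uv,z):
    c,d=ray(p,uv);return c+d*(z-c[2])/d[2]
def proj(p,X):
    c=np.array(p["R"])@X+p["t"];return np.array([p["cx"]+f(p)*c[0]/c[2],p["cy"]+f(p)*c[1]/c[2]])
def projf(p,X):
    c=np.array(p["R"])@X+p["t"];r=np.hypot(c[0],c[1]);th=np.arctan2(r,c[2])
    return np.array([p["cx"]+f(p)*th*c[0]/r,p["cy"]+f(p)*th*c[1]/r])
def S(q,P):
    c,s=np.cos(q[2]),np.sin(q[2]);P=np.array(P)
    return np.array([q[0]+c*P[0]-s*P[1],q[1]+s*P[0]+c*P[1],P[2]])
E
cat > fit.py <<'E'
from h import *
np.set_printoptions(precision=4,suppress=True)
pt=camera_params("top");ps=camera_params("side")
T=lambda u,v:(245+u/5.2-.4,110+v/5.2-.4)
D=lambda u,v:(240+u/4-.4,130+v/4-.4)
obs=[(pt,T(57,228),(.15,.27,.03)),(pt,T(130,540),(-.075,.27,.03)),(pt,T(600,105),(.15,-.1,.03)),
(pt,T(655,420),(-.075,-.1,.03)),(pt,T(515,323),(0,0,.19)),
(ps,D(85,570),(.15,.27,.03)),(ps,D(385,545),(-.075,.27,.03)),(ps,D(246,172),(0,0,.19))]
def res(q): return np.concatenate([proj(p,S(q,X))-o for p,o,X in obs])
r=least_squares(res,[.5,0,0],loss="soft_l1");print(r.x,r.fun.reshape(-1,2))
q=r.x
for u in [(305,388)]:
    w=onz(pt,T(*u),.089);print("part top",w, S([0,0,-q[2]],w-np.array([q[0],q[1],0])))
for u,z in [((608,240),.156),((640,380),.156)]:
    w=onz(pt,T(*u),z);print("bar",w, S([0,0,-q[2]],w-np.array([q[0],q[1],0])))
E
python3 fit.py
```

```text
[ 0.56   -0.0318  0.2032] [[-0.8864 -0.1574]
 [-0.4575  3.2099]
 [-1.3823 -0.5973]
 [ 3.2419  1.7372]
 [-0.1791  0.5818]
 [-2.0076 -1.4678]
 [-0.0589 -2.105 ]
 [-0.5154 -0.0654]]
part top [0.5355 0.0953 0.089 ] [0.0017 0.1295 0.089 ]
bar [ 0.6144 -0.0924  0.156 ] [ 0.0411 -0.0703  0.156 ]
bar [ 0.5292 -0.1089  0.156 ] [-0.0457 -0.0692  0.156 ]
```

```bash
cat >> h.py <<'E'
from scipy.spatial.transform import Rotation as Ro
def jog(pos,yaw,rel=None):
    "shift cm / turn rad in tool axes to reach pos, tool down with given yaw"
    s=arm.read_state();R=Ro.from_euler("xyz",s["tcp_rot"])
    d=R.inv().apply(np.array(pos)-s["eef_pos"])*100
    w=(R.inv()*Ro.from_euler("xyz",[np.pi,0,yaw])).as_rotvec()
    return np.round(d,2),np.round(w,3)
def st():
    s=arm.read_state();print(round(s["t"],2),"pos",np.round(s["eef_pos"],4),"rot",np.round(s["tcp_rot"],3),"F",np.round(s["force"],1),"gap",round(s["finger_gap"],4),"q",np.round(s["joints"],2));return s
E
python3 - <<'E'
from h import *
p=camera_params("wrist");s=st();R=Ro.from_euler("xyz",s["tcp_rot"])
c=-np.array(p["R"]).T@p["t"];print("cam in tool",R.inv().apply(c-s["eef_pos"]), "axis",R.inv().apply(np.array(p["R"])[2]))
pt=camera_params("top");T=lambda u,v:(245+u/5.2-.4,110+v/5.2-.4)
for a,b,z in [((60,225),(385,152),.03),((100,362),(450,285),.036),((135,515),(600,412),.036),((57,228),(125,540),.03),((135,553),(640,440),.0)]:
    A,B=onz(pt,T(*a),z),onz(pt,T(*b),z);d=A-B;print(A,B,np.arctan2(-d[0],d[1]))
print(jog([.162,.63,.38],3.345),jog([.574,-.1,.38],3.345))
E
```

```text
0.15 pos [0.1617 0.6291 0.1914] rot [-3.14 -0.    2.89] F [ 0.8 -0.6 -0.4] gap 0.0852 q [ 1.14  0.25  1.56  0.    1.34 -0.17]
cam in tool [ 0.08265512 -0.00056061 -0.18189027] axis [-3.19264214e-01 -4.46853553e-04  9.47665638e-01]
[0.65371858 0.25780173 0.03      ] [0.69697038 0.04025201 0.03      ] 0.19625431491522727
[0.56091194 0.23224317 0.036     ] [ 6.05822895e-01 -3.37462938e-04  3.60000000e-02] 0.19075069737028255
[0.45926056 0.21129494 0.036     ] [ 0.51887329 -0.09696244  0.036     ] 0.19102817185106954
[0.65176206 0.25983503 0.03      ] [0.44308106 0.21898458 0.03      ] -1.377485356861061
[0.43451975 0.21627176 0.        ] [ 0.50163303 -0.12730375  0.        ] 0.19290867021952365
(array([  0.  ,   0.07, -18.86]), array([-0.001, -0.001, -0.455])) (array([-58.08, -60.37, -18.79]), array([-0.001, -0.001, -0.455]))
```

Request:
jog_arm:
  targets:
    - {"z": -5}
    - {"z": -10}
    - {"z": -15}
    - {"z": -19}
    - {"x": -4, "y": -4, "z": -19, "wz": -0.05}
    - {"x": -8, "y": -8, "z": -19, "wz": -0.1}
    - {"x": -12, "y": -12, "z": -19, "wz": -0.15}
    - {"x": -15, "y": -15, "z": -19, "wz": -0.2}
    - {"x": -19, "y": -19, "z": -19, "wz": -0.25}
    - {"x": -23, "y": -23, "z": -19, "wz": -0.3}
    - {"x": -26, "y": -27, "z": -19, "wz": -0.35}
    - {"x": -30, "y": -31, "z": -19, "wz": -0.4}

```text
schema error: expected keys x, y, z, wx, wy, wz, gripper
```

Run:
```python
from h import *
st();print(jog([.5727,-.1006,.36],np.pi+.192))
```

```text
0.15 pos [0.1617 0.6291 0.1914] rot [-3.14 -0.    2.89] F [ 0.8 -0.6 -0.4] gap 0.0852 q [ 1.14  0.25  1.56  0.    1.34 -0.17]
(array([-57.97, -60.45, -16.79]), array([-0.001, -0.001, -0.444]))
```

All keys are needed in every row.

Request:
jog_arm:
  targets:
    - {"x": 0, "y": 0, "z": -5, "wx": 0, "wy": 0, "wz": 0, "gripper": 0}
    - {"x": 0, "y": 0, "z": -10, "wx": 0, "wy": 0, "wz": 0, "gripper": 0}
    - {"x": 0, "y": 0, "z": -15, "wx": 0, "wy": 0, "wz": 0, "gripper": 0}
    - {"x": -1, "y": -1, "z": -18, "wx": 0, "wy": 0, "wz": 0, "gripper": 0}
    - {"x": -4, "y": -4, "z": -19, "wx": 0, "wy": 0, "wz": -0.05, "gripper": 0}
    - {"x": -8, "y": -8, "z": -19, "wx": 0, "wy": 0, "wz": -0.1, "gripper": 0}
    - {"x": -11, "y": -11, "z": -19, "wx": 0, "wy": 0, "wz": -0.15, "gripper": 0}
    - {"x": -15, "y": -15, "z": -19, "wx": 0, "wy": 0, "wz": -0.2, "gripper": 0}
    - {"x": -18, "y": -18, "z": -19, "wx": 0, "wy": 0, "wz": -0.25, "gripper": 0}
    - {"x": -22, "y": -22, "z": -19, "wx": 0, "wy": 0, "wz": -0.3, "gripper": 0}
    - {"x": -25, "y": -26, "z": -19, "wx": 0, "wy": 0, "wz": -0.35, "gripper": 0}
    - {"x": -29, "y": -30, "z": -19, "wx": 0, "wy": 0, "wz": -0.4, "gripper": 0}

```text
t: 1.35
eef_pos: [0.3616, 0.276, 0.3816]
tcp_rot: [-3.14, -0.001, -2.991]
force: [0.7, 0.3, 1.8]
finger_gap: 0.0856
```

Run:
```python
from h import *
st();print(jog([.5727,-.1006,.33],np.pi+.192))
```

```text
1.35 pos [0.3616 0.276  0.3816] rot [-3.140e+00 -1.000e-03 -2.991e+00] F [0.7 0.3 1.8] gap 0.0856 q [ 0.4  -0.32  1.77 -0.    1.69 -1.32]
(array([-15.22, -40.4 ,   5.2 ]), array([-0.001, -0.001, -0.041]))
```

Request:
jog_arm:
  targets:
    - {"x": -1.5, "y": -4, "z": 0, "wx": 0, "wy": 0, "wz": -0.02, "gripper": 0.5}
    - {"x": -3, "y": -8, "z": 0, "wx": 0, "wy": 0, "wz": -0.04, "gripper": 0.5}
    - {"x": -4.5, "y": -12, "z": 0, "wx": 0, "wy": 0, "wz": -0.04, "gripper": 0.5}
    - {"x": -6, "y": -16, "z": 0, "wx": 0, "wy": 0, "wz": -0.04, "gripper": 0.5}
    - {"x": -7.5, "y": -20, "z": 0, "wx": 0, "wy": 0, "wz": -0.04, "gripper": 0.5}
    - {"x": -9, "y": -24, "z": 0, "wx": 0, "wy": 0, "wz": -0.04, "gripper": 0.5}
    - {"x": -10.5, "y": -28, "z": 0, "wx": 0, "wy": 0, "wz": -0.04, "gripper": 0.5}
    - {"x": -12, "y": -32, "z": 0, "wx": 0, "wy": 0, "wz": -0.04, "gripper": 0.5}
    - {"x": -13.5, "y": -36, "z": 0, "wx": 0, "wy": 0, "wz": -0.04, "gripper": 0.5}
    - {"x": -15.2, "y": -40.4, "z": 2, "wx": 0, "wy": 0, "wz": -0.04, "gripper": 0.5}
    - {"x": -15.2, "y": -40.4, "z": 5, "wx": 0, "wy": 0, "wz": -0.04, "gripper": 0.5}
    - {"x": -15.2, "y": -40.4, "z": 5, "wx": 0, "wy": 0, "wz": -0.04, "gripper": 0.5}

```text
t: 2.55
eef_pos: [0.5705, -0.101, 0.3261]
tcp_rot: [3.137, -0.009, -2.953]
force: [-0.2, 0.5, -0.5]
finger_gap: 0.0428
```

Run:
```python
from h import *
st()
p=camera_params("wrist");im=camera("wrist");Q=[.5593,-.0319,.192]
for P in [(.038,-.07,.156),(-.038,-.07,.156),(0,-.07,.156),(0,0,.19)]:
    u=projf(p,S(Q,P));print(P,u);cv2.circle(im,tuple(int(round(a)) for a in u),3,(0,0,255),1)
cv2.imwrite("pics/w1.png",im);cv2.imwrite("pics/w1c.png",cv2.resize(im[150:400,160:480],None,fx=2.4,fy=2.4))
print(jog([.5727,-.1006,.137],np.pi+.192))
```

```text
2.55 pos [ 0.5705 -0.101   0.3261] rot [ 3.137 -0.009 -2.953] F [-0.2  0.5 -0.5] gap 0.0428 q [-0.37  0.01  1.58 -0.    1.57 -2.13]
(0.038, -0.07, 0.156) [319.61082684 205.03375959]
(-0.038, -0.07, 0.156) [319.42525574 142.01550392]
(0, -0.07, 0.156) [319.51956639 174.27817193]
(0, 0, 0.19) [384.45124106 181.66588698]
(array([-0.24, -0.08, 19.22]), array([ 0.002, -0.006, -0.002]))
```

View pics/w1c.png

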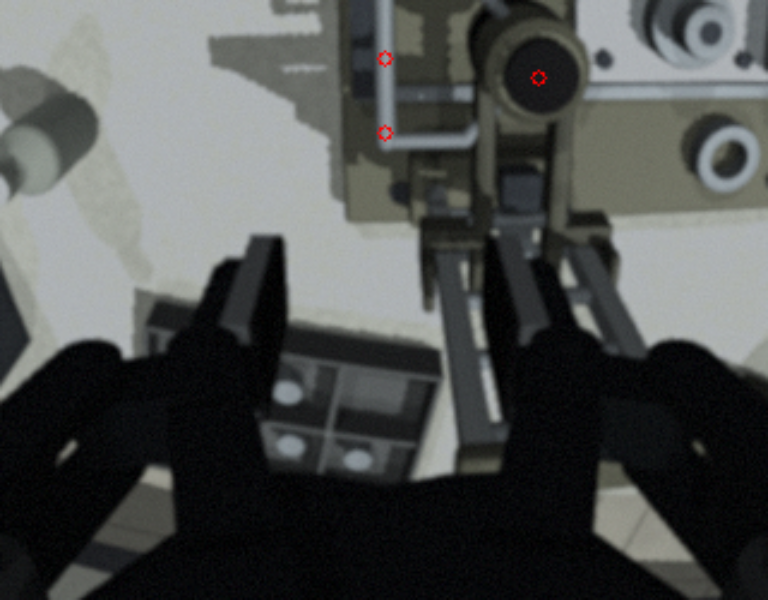

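The predicted bar and head points fall on the picture: bar axis at column ~320, head cap at (385,182). Descending onto the bar.

Request:
jog_arm:
  targets:
    - {"x": -0.2, "y": 0, "z": 3, "wx": 0, "wy": 0, "wz": 0, "gripper": 0.6}
    - {"x": -0.2, "y": 0, "z": 6, "wx": 0, "wy": 0, "wz": 0, "gripper": 0.6}
    - {"x": -0.2, "y": 0, "z": 8, "wx": 0, "wy": 0, "wz": 0, "gripper": 0.6}
    - {"x": -0.2, "y": 0, "z": 10, "wx": 0, "wy": 0, "wz": 0, "gripper": 0.6}
    - {"x": -0.2, "y": 0, "z": 11, "wx": 0, "wy": 0, "wz": 0, "gripper": 0.6}
    - {"x": -0.2, "y": 0, "z": 12, "wx": 0, "wy": 0, "wz": 0, "gripper": 0.6}
    - {"x": -0.2, "y": 0, "z": 13, "wx": 0, "wy": 0, "wz": 0, "gripper": 0.6}
    - {"x": -0.2, "y": 0, "z": 13, "wx": 0, "wy": 0, "wz": 0, "gripper": 0.6}

```text
t: 3.4
eef_pos: [0.5721, -0.0996, 0.1985]
tcp_rot: [3.139, -0.007, -2.951]
force: [0.6, 1.1, -0.6]
finger_gap: 0.0341
```

Run:
```python
from h import *
st()
p=camera_params("wrist");im=camera("wrist");Q=[.5593,-.0319,.192]
for P in [(.038,-.07,.156),(-.038,-.07,.156),(0,-.07,.156),(0,0,.19)]:
    u=projf(p,S(Q,P));print(P,u);cv2.circle(im,tuple(int(round(a)) for a in u),3,(0,0,255),1)
cv2.imwrite("pics/w2c.png",cv2.resize(im[150:400,160:480],None,fx=2.4,fy=2.4))
print(jog([.5727,-.1006,.137],np.pi+.192))
```

```text
3.4 pos [ 0.5721 -0.0996  0.1985] rot [ 3.139 -0.007 -2.951] F [ 0.6  1.1 -0.6] gap 0.0341 q [-0.37  0.08  1.73 -0.    1.34 -2.13]
(0.038, -0.07, 0.156) [318.80390551 253.38010493]
(-0.038, -0.07, 0.156) [318.58312629 161.42262633]
(0, -0.07, 0.156) [318.69114355 209.86321649]
(0, 0, 0.19) [419.45012181 226.1048904 ]
(array([-0.04, -0.09,  6.22]), array([ 0.002, -0.006, -0.002]))
```

View pics/w2c.png

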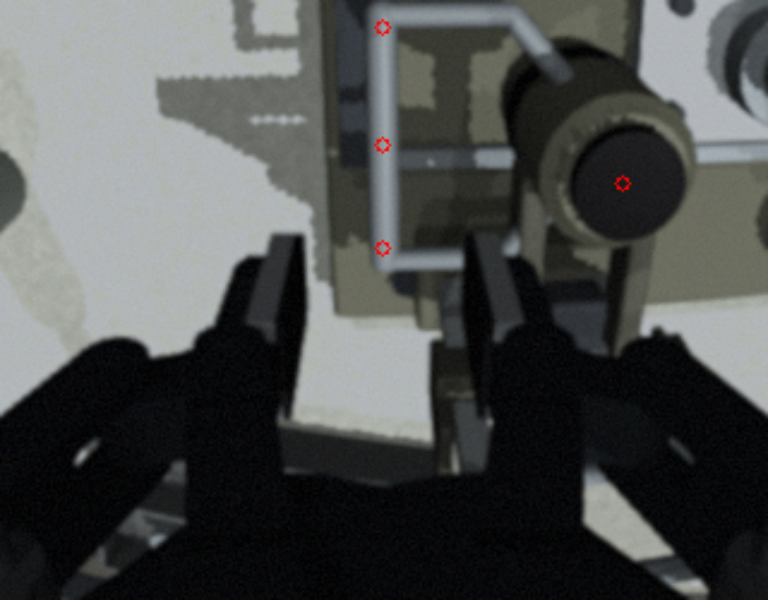

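Bar at columns ~384 of the crop, midway between the fingers (~290 and ~485). Going down the rest.

Request:
jog_arm:
  targets:
    - {"x": 0, "y": -0.1, "z": 1, "wx": 0, "wy": 0, "wz": 0, "gripper": 0.6}
    - {"x": 0, "y": -0.1, "z": 2, "wx": 0, "wy": 0, "wz": 0, "gripper": 0.6}
    - {"x": 0, "y": -0.1, "z": 3, "wx": 0, "wy": 0, "wz": 0, "gripper": 0.6}
    - {"x": 0, "y": -0.1, "z": 4, "wx": 0, "wy": 0, "wz": 0, "gripper": 0.6}
    - {"x": 0, "y": -0.1, "z": 5, "wx": 0, "wy": 0, "wz": 0, "gripper": 0.6}
    - {"x": 0, "y": -0.1, "z": 5.8, "wx": 0, "wy": 0, "wz": 0, "gripper": 0.6}
    - {"x": 0, "y": -0.1, "z": 5.8, "wx": 0, "wy": 0, "wz": 0, "gripper": 0.6}

```text
t: 4.15
eef_pos: [0.5713, -0.1004, 0.1395]
tcp_rot: [3.138, -0.008, -2.951]
force: [-1.1, -0.2, 0.3]
finger_gap: 0.0342
```

Run:
```python
from h import *
st()
im=camera("wrist");cv2.imwrite("pics/w3c.png",cv2.resize(im[150:400,160:480],None,fx=2.4,fy=2.4))
```

```text
4.15 pos [ 0.5713 -0.1004  0.1395] rot [ 3.138 -0.008 -2.951] F [-1.1 -0.2  0.3] gap 0.0342 q [-0.37  0.14  1.78 -0.    1.23 -2.13]
```

View pics/w3c.png

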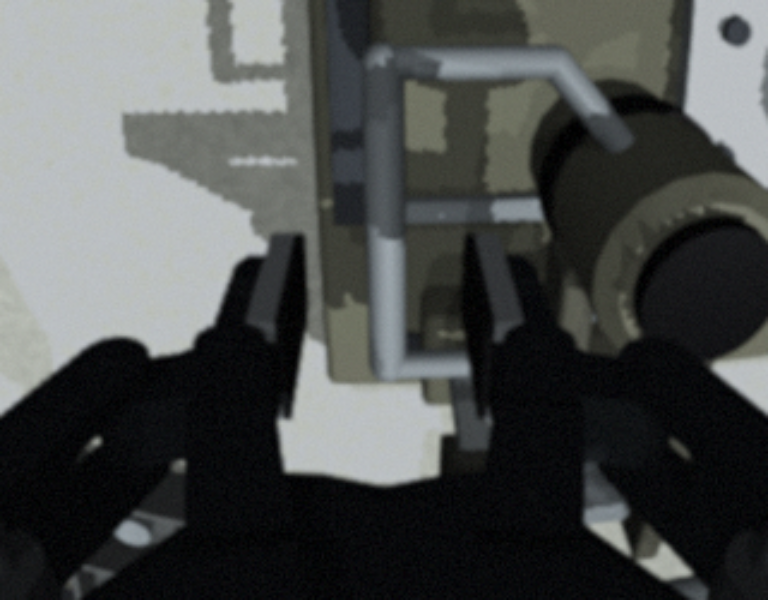

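The bar lies between the pads (columns ~385 of the crop, pads at ~300 and ~465) and nothing touches. Closing.

Request:
jog_arm:
  targets:
    - {"x": 0, "y": 0, "z": 0, "wx": 0, "wy": 0, "wz": 0, "gripper": 0.75}
    - {"x": 0, "y": 0, "z": 0, "wx": 0, "wy": 0, "wz": 0, "gripper": 0.82}
    - {"x": 0, "y": 0, "z": 0, "wx": 0, "wy": 0, "wz": 0, "gripper": 0.86}
    - {"x": 0, "y": 0, "z": 0, "wx": 0, "wy": 0, "wz": 0, "gripper": 0.9}
    - {"x": 0, "y": 0, "z": 0, "wx": 0, "wy": 0, "wz": 0, "gripper": 1}
    - {"x": 0, "y": 0, "z": 0, "wx": 0, "wy": 0, "wz": 0, "gripper": 1}
    - {"x": 0, "y": 0, "z": 0, "wx": 0, "wy": 0, "wz": 0, "gripper": 1}
  squeeze: 60

```text
t: 4.9
eef_pos: [0.5719, -0.1006, 0.1405]
tcp_rot: [3.139, -0.007, -2.951]
force: [0.1, -0.2, 0.0]
finger_gap: 0.0
```

Run:
```python
from h import *
st()
im=camera("wrist");cv2.imwrite("pics/w4c.png",cv2.resize(im[150:400,160:480],None,fx=2.4,fy=2.4))
im=camera("side");cv2.imwrite("pics/s4c.png",cv2.resize(im[100:280,220:420],None,fx=3.3,fy=3.3,interpolation=2))
```

```text
4.9 pos [ 0.5719 -0.1006  0.1405] rot [ 3.139 -0.007 -2.951] F [ 0.1 -0.2  0. ] gap 0.0 q [-0.37  0.14  1.78 -0.    1.23 -2.13]
```

View pics/w4c.png

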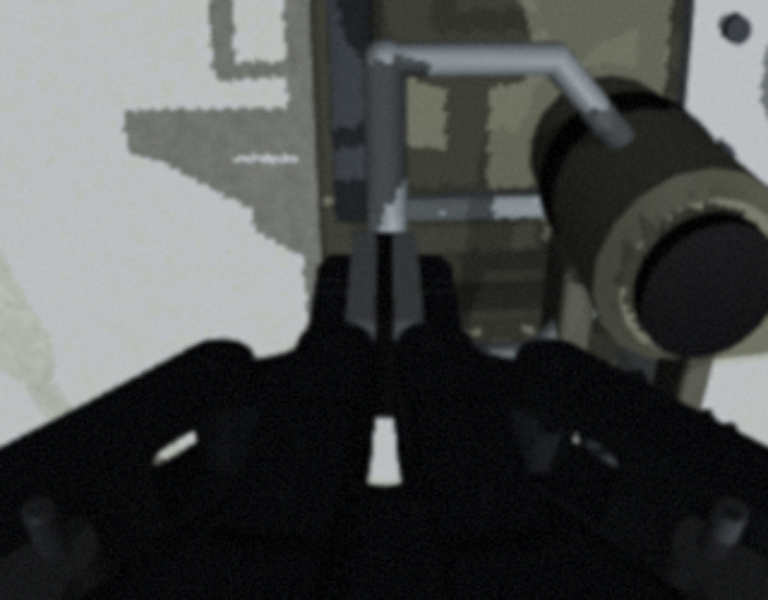

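View pics/s4c.png

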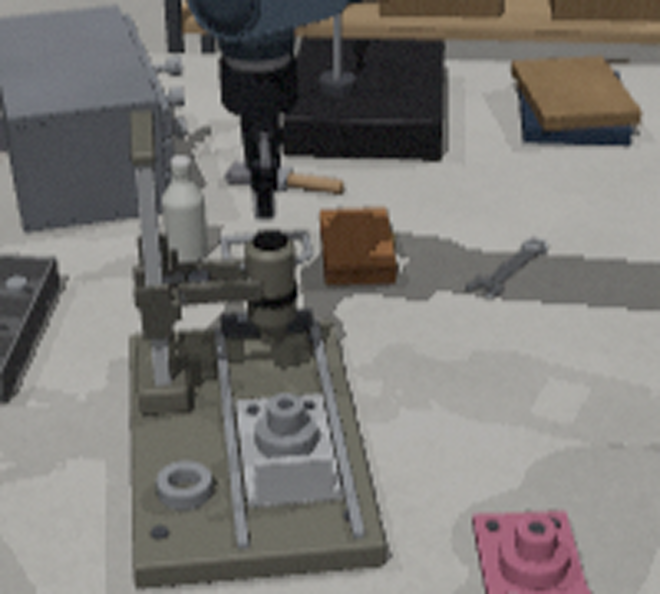

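Run:
```python
from h import *
s=st();ps=camera_params("side")
X=s["eef_pos"];print("tcp side crop",(proj(ps,X)-[220,100])*3.3,(proj(ps,X+[0,0,.02])-[220,100])*3.3)
Q=[.5593,-.0319,.192]
for P in [(.038,-.07,.156),(-.038,-.07,.156),(0,0,.19)]: print((proj(ps,S(Q,P))-[220,100])*3.3)
p=camera_params("wrist");print("tcp wrist crop",(projf(p,X)-[160,150])*2.4,(projf(p,S(Q,(0,-.07,.156)))-[160,150])*2.4)
print(s["tau"],p)
```

```text
5.0 pos [ 0.5719 -0.1006  0.1404] rot [ 3.139 -0.007 -2.951] F [0.7 0.6 0.2] gap 0.0003 q [-0.37  0.14  1.78 -0.    1.23 -2.13]
tcp side crop [263.43537452 246.95932635] [262.8460231  230.31506529]
[225.69698191 236.2789626 ]
[298.70450215 231.70592824]
[266.60433199 239.34884788]
tcp wrist crop [384.63448245 196.62087416] [384.20253119 224.60829482]
[-1.70323970e-04 -3.70866787e+01 -3.10691714e+01 -3.00104373e-03
  1.88606931e-02  4.29964075e-06] {'fovy': 65.70646984690485, 'cx': 319.79659098113325, 'cy': 200.09745215637085, 'R': array([[-0.18964194,  0.98185122,  0.0020287 ],
       [ 0.93286319,  0.17953475,  0.31230361],
       [ 0.30627146,  0.06111836, -0.94998018]]), 't': array([ 0.20724349, -0.53881921,  0.16323375])}
```

Run:
```python
from h import *
s=st();ps=camera_params("side");p=camera_params("wrist")
R=Ro.from_euler("xyz",s["tcp_rot"])
for b in [0,.01,.02,.03,.035,.04]:
    X=s["eef_pos"]+R.apply([0,0,-b]);Y=s["eef_pos"]+R.apply([.011,0,-b])
    print(b,(proj(ps,X)-[220,100])*3.3,(projf(p,X)-[160,150])*2.4,(projf(p,Y)-[160,150])*2.4)
print(proj(ps,np.array([.1617,.6289,.1911])),proj(ps,np.array([.1617,.6289,.1911+.035])))
a=cv2.imread("pics/side0.png")[300:400,430:530];cv2.imwrite("pics/t0.png",cv2.resize(a,None,fx=5,fy=5,interpolation=2))
im=camera("top");cv2.imwrite("pics/top4.png",cv2.resize(im[80:240,240:440],None,fx=4,fy=3.7))
```

```text
5.0 pos [ 0.5719 -0.1006  0.1404] rot [ 3.139 -0.007 -2.951] F [0.7 0.6 0.2] gap 0.0003 q [-0.37  0.14  1.78 -0.    1.23 -2.13]
0 [263.43537452 246.95932635] [384.63448245 196.62087416] [384.67803417 158.56201246]
0.01 [263.0731202  238.65842969] [384.64916575 212.76334916] [384.69607021 173.21527897]
0.02 [262.70812684 230.29476903] [384.66492066 230.50471381] [384.71564782 189.39486189]
0.03 [262.34036325 221.86762982] [384.68183042 250.07133254] [384.73694069 207.33431432]
0.035 [262.15543274 217.63002949] [384.69074361 260.620281  ] [384.74828939 217.04912027]
0.04 [261.96979777 213.37628663] [384.69997482 271.72835714] [384.76013975 227.3125341 ]
[471.60920576 356.42151123] [475.29093466 344.42435177]
```

View pics/t0.png

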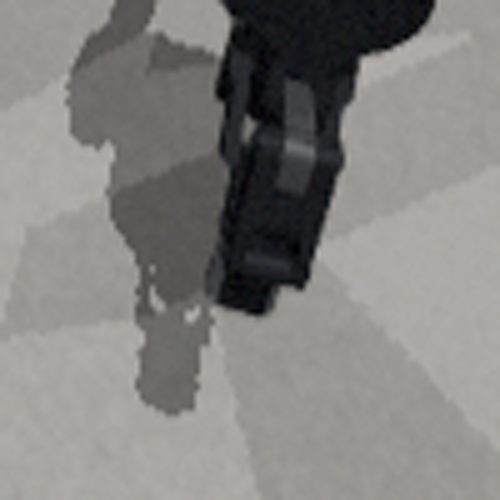

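View pics/top4.png

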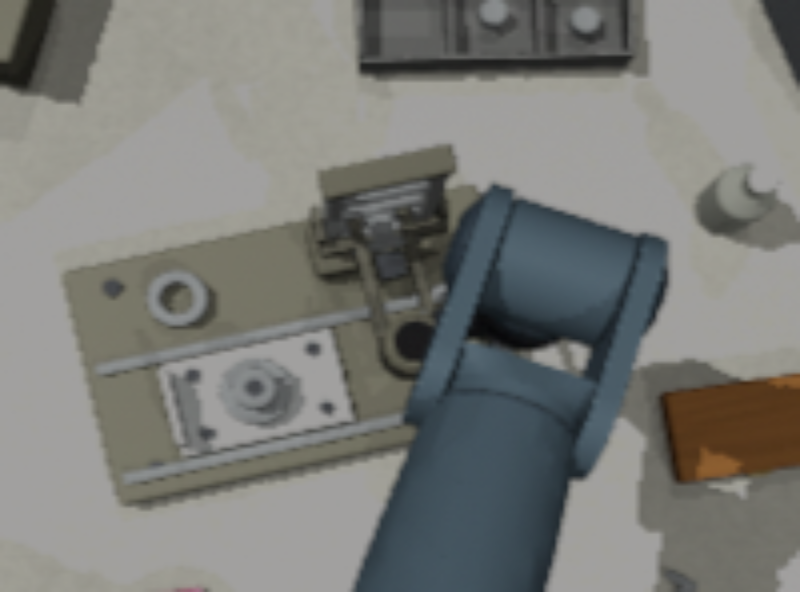

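The fingers shut to gap 0, above the bar. In the side crop the tips end at (264,217) but the reported TCP projects to (263,247). In the wrist crop the tips show at row 235 but the TCP projects to ~158–197. So the real tips are about 36 mm short of the reported TCP. I'll open again, go lower and check.

Request:
jog_arm:
  targets:
    - {"x": 0, "y": 0, "z": 0, "wx": 0, "wy": 0, "wz": 0, "gripper": 0.6}
    - {"x": 0, "y": 0, "z": 0, "wx": 0, "wy": 0, "wz": 0, "gripper": 0.6}
    - {"x": 0, "y": 0, "z": 0, "wx": 0, "wy": 0, "wz": 0, "gripper": 0.6}
    - {"x": 0, "y": 0, "z": 0.5, "wx": 0, "wy": 0, "wz": 0, "gripper": 0.6}
    - {"x": 0, "y": 0, "z": 1, "wx": 0, "wy": 0, "wz": 0, "gripper": 0.6}
    - {"x": 0, "y": 0, "z": 1.5, "wx": 0, "wy": 0, "wz": 0, "gripper": 0.6}
    - {"x": 0, "y": 0, "z": 2, "wx": 0, "wy": 0, "wz": 0, "gripper": 0.6}
    - {"x": 0, "y": 0, "z": 2, "wx": 0, "wy": 0, "wz": 0, "gripper": 0.6}

```text
t: 5.85
eef_pos: [0.571, -0.1003, 0.1192]
tcp_rot: [3.137, -0.009, -2.951]
force: [0.0, 0.3, -0.1]
finger_gap: 0.0342
```

Run:
```python
from h import *
st()
im=camera("wrist");a=cv2.resize(im[150:400,160:480],(480,375))
im=camera("side");b=cv2.resize(im[130:210,240:340],None,fx=4.6,fy=4.6,interpolation=2)[:375]
c=np.zeros((375,480+b.shape[1],3),np.uint8);c[:,:480]=a;c[:b.shape[0],480:]=b[:375];cv2.imwrite("pics/m5.png",cv2.resize(c,(800,int(375*800/c.shape[1]))))
```

```text
5.85 pos [ 0.571  -0.1003  0.1192] rot [ 3.137 -0.009 -2.951] F [ 0.   0.3 -0.1] gap 0.0342 q [-0.37  0.17  1.79 -0.    1.2  -2.13]
```

View pics/m5.png

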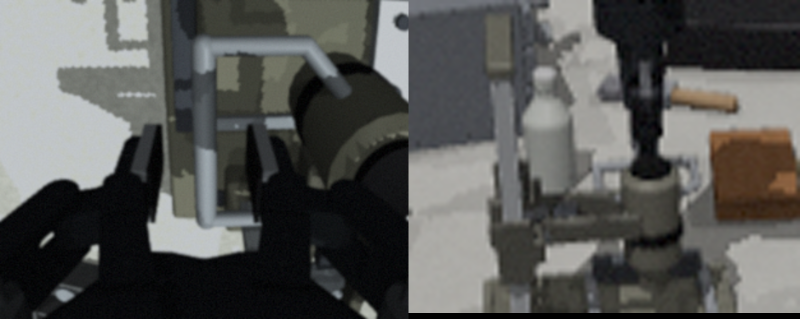

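The tips are now about level with the bar in the side view. Going about 17 mm lower, then closing gently.

Request:
jog_arm:
  targets:
    - {"x": 0, "y": 0, "z": 0.5, "wx": 0, "wy": 0, "wz": 0, "gripper": 0.6}
    - {"x": 0, "y": 0, "z": 1, "wx": 0, "wy": 0, "wz": 0, "gripper": 0.6}
    - {"x": 0, "y": 0, "z": 1.4, "wx": 0, "wy": 0, "wz": 0, "gripper": 0.6}
    - {"x": 0, "y": 0, "z": 1.7, "wx": 0, "wy": 0, "wz": 0, "gripper": 0.6}
    - {"x": 0, "y": 0, "z": 1.7, "wx": 0, "wy": 0, "wz": 0, "gripper": 0.7}
    - {"x": 0, "y": 0, "z": 1.7, "wx": 0, "wy": 0, "wz": 0, "gripper": 0.8}
    - {"x": 0, "y": 0, "z": 1.7, "wx": 0, "wy": 0, "wz": 0, "gripper": 0.85}
    - {"x": 0, "y": 0, "z": 1.7, "wx": 0, "wy": 0, "wz": 0, "gripper": 0.9}
    - {"x": 0, "y": 0, "z": 1.7, "wx": 0, "wy": 0, "wz": 0, "gripper": 0.95}
    - {"x": 0, "y": 0, "z": 1.7, "wx": 0, "wy": 0, "wz": 0, "gripper": 1}
    - {"x": 0, "y": 0, "z": 1.7, "wx": 0, "wy": 0, "wz": 0, "gripper": 1}
  squeeze: 30

```text
t: 7.05
eef_pos: [0.5716, -0.1, 0.1035]
tcp_rot: [3.138, -0.007, -2.951]
force: [-0.6, 4.8, 3.2]
finger_gap: 0.0087
```

Run:
```python
from h import *
st()
im=camera("wrist");a=cv2.resize(im[150:400,160:480],(480,375))
im=camera("side");b=cv2.resize(im[130:210,240:340],None,fx=4.6,fy=4.6,interpolation=2)[:375]
c=np.zeros((375,480+b.shape[1],3),np.uint8);c[:,:480]=a;c[:b.shape[0],480:]=b[:375];cv2.imwrite("pics/m6.png",cv2.resize(c,(800,int(375*800/c.shape[1]))))
```

```text
7.05 pos [ 0.5716 -0.1     0.1035] rot [ 3.138 -0.007 -2.951] F [-0.6  4.8  3.2] gap 0.0087 q [-0.37  0.19  1.8  -0.    1.17 -2.13]
```

View pics/m6.png

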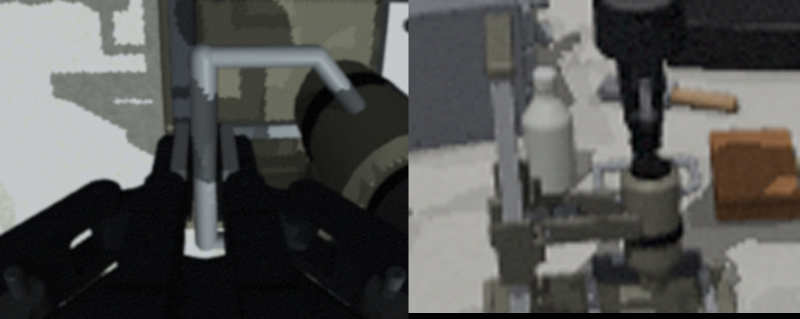

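The pads hold the bar (gap 8.7 mm) and side forces are small. Squeezing harder and lifting in small steps.

Request:
jog_arm:
  targets:
    - {"x": 0, "y": 0, "z": 0, "wx": 0, "wy": 0, "wz": 0, "gripper": 1}
    - {"x": 0, "y": 0, "z": 0, "wx": 0, "wy": 0, "wz": 0, "gripper": 1}
    - {"x": 0, "y": 0, "z": -0.3, "wx": 0, "wy": 0, "wz": 0, "gripper": 1}
    - {"x": 0, "y": 0, "z": -0.6, "wx": 0, "wy": 0, "wz": 0, "gripper": 1}
    - {"x": 0, "y": 0, "z": -0.9, "wx": 0, "wy": 0, "wz": 0, "gripper": 1}
    - {"x": 0, "y": 0, "z": -1.2, "wx": 0, "wy": 0, "wz": 0, "gripper": 1}
    - {"x": 0, "y": 0, "z": -1.5, "wx": 0, "wy": 0, "wz": 0, "gripper": 1}
    - {"x": 0, "y": 0, "z": -1.8, "wx": 0, "wy": 0, "wz": 0, "gripper": 1}
    - {"x": 0, "y": 0, "z": -2.1, "wx": 0, "wy": 0, "wz": 0, "gripper": 1}
    - {"x": 0, "y": 0, "z": -2.4, "wx": 0, "wy": 0, "wz": 0, "gripper": 1}
  squeeze: 90

```text
t: 8.15
eef_pos: [0.5715, -0.0999, 0.1274]
tcp_rot: [3.137, -0.008, -2.951]
force: [2.9, 3.4, -8.0]
finger_gap: 0.0067
```

Run:
```python
from h import *
st()
im=camera("side");b=cv2.resize(im[110:230,240:370],None,fx=4.6,fy=4.6,interpolation=2)
cv2.imwrite("pics/m7.png",b)
```

```text
8.15 pos [ 0.5715 -0.0999  0.1274] rot [ 3.137 -0.008 -2.951] F [ 2.9  3.4 -8. ] gap 0.0067 q [-0.37  0.16  1.78 -0.    1.21 -2.13]
```

View pics/m7.png

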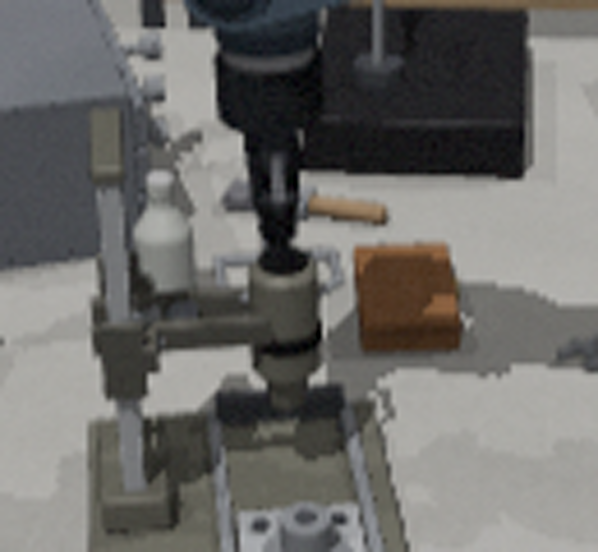

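Head cap at crop row ~255, about 6 px up: head follows the hand (24 mm), Fz −8 N. Continuing.

Request:
jog_arm:
  targets:
    - {"x": 0, "y": 0, "z": -0.4, "wx": 0, "wy": 0, "wz": 0, "gripper": 1}
    - {"x": 0, "y": 0, "z": -0.8, "wx": 0, "wy": 0, "wz": 0, "gripper": 1}
    - {"x": 0, "y": 0, "z": -1.2, "wx": 0, "wy": 0, "wz": 0, "gripper": 1}
    - {"x": 0, "y": 0, "z": -1.6, "wx": 0, "wy": 0, "wz": 0, "gripper": 1}
    - {"x": 0, "y": 0, "z": -2.0, "wx": 0, "wy": 0, "wz": 0, "gripper": 1}
    - {"x": 0, "y": 0, "z": -2.4, "wx": 0, "wy": 0, "wz": 0, "gripper": 1}
    - {"x": 0, "y": 0, "z": -2.8, "wx": 0, "wy": 0, "wz": 0, "gripper": 1}
    - {"x": 0, "y": 0, "z": -3.2, "wx": 0, "wy": 0, "wz": 0, "gripper": 1}
    - {"x": 0, "y": 0, "z": -3.6, "wx": 0, "wy": 0, "wz": 0, "gripper": 1}
    - {"x": 0, "y": 0, "z": -4.0, "wx": 0, "wy": 0, "wz": 0, "gripper": 1}
    - {"x": 0, "y": 0, "z": -4.5, "wx": 0, "wy": 0, "wz": 0, "gripper": 1}
    - {"x": 0, "y": 0, "z": -5, "wx": 0, "wy": 0, "wz": 0, "gripper": 1}

```text
t: 9.4
eef_pos: [0.5715, -0.0999, 0.1781]
tcp_rot: [3.136, -0.009, -2.951]
force: [-0.2, 3.4, -6.8]
finger_gap: 0.0064
```

Request:
jog_arm:
  targets:
    - {"x": 0, "y": 0, "z": -0.4, "wx": 0, "wy": 0, "wz": 0, "gripper": 1}
    - {"x": 0, "y": 0, "z": -0.4, "wx": 0, "wy": 0, "wz": 0, "gripper": 1}
    - {"x": 0, "y": 0, "z": -0.4, "wx": 0, "wy": 0, "wz": 0, "gripper": 1}

```text
t: 9.7
eef_pos: [0.5715, -0.0999, 0.1823]
tcp_rot: [3.136, -0.009, -2.951]
force: [-1.1, 3.4, -6.0]
finger_gap: 0.0066
```

Run:
```python
from h import *
st()
im=camera("side");b=cv2.resize(im[110:230,240:370],None,fx=4.6,fy=4.6,interpolation=2)
cv2.imwrite("pics/m8.png",b)
ps=camera_params("side")
for dz in [0,.024,.05,.068,.075]: print(dz,(proj(ps,S([.5593,-.0319,.192],(0,0,.19+dz)))-[240,110])*4.6)
```

```text
9.7 pos [ 0.5715 -0.0999  0.1823] rot [ 3.136 -0.009 -2.951] F [-1.1  3.4 -6. ] gap 0.0066 q [-0.37  0.1   1.74 -0.    1.31 -2.13]
0 [279.63028095 287.63778796]
0.024 [278.62386738 257.90310207]
0.05 [277.51133823 225.03321041]
0.068 [276.72719277 201.86547935]
0.075 [276.41910396 192.76293496]
```

View pics/m8.png

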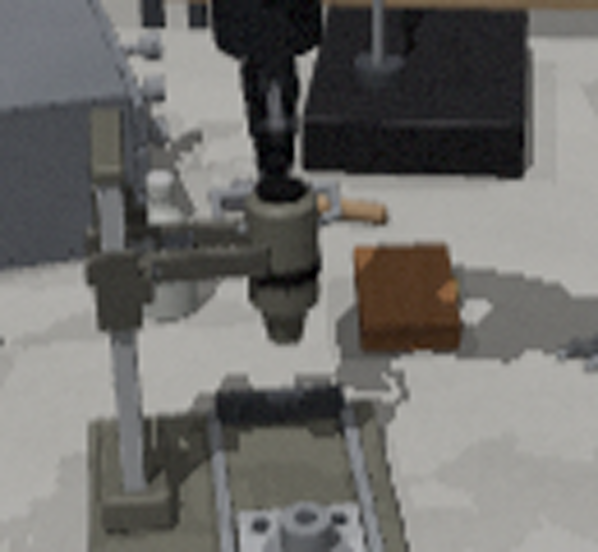

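Head cap at crop (281,188), i.e. about +0.078: past the rung, well below 0.117. Lowering slowly.

Request:
jog_arm:
  targets:
    - {"x": 0, "y": 0, "z": 0.3, "wx": 0, "wy": 0, "wz": 0, "gripper": 1}
    - {"x": 0, "y": 0, "z": 0.6, "wx": 0, "wy": 0, "wz": 0, "gripper": 1}
    - {"x": 0, "y": 0, "z": 0.9, "wx": 0, "wy": 0, "wz": 0, "gripper": 1}
    - {"x": 0, "y": 0, "z": 1.2, "wx": 0, "wy": 0, "wz": 0, "gripper": 1}
    - {"x": 0, "y": 0, "z": 1.5, "wx": 0, "wy": 0, "wz": 0, "gripper": 1}
    - {"x": 0, "y": 0, "z": 1.8, "wx": 0, "wy": 0, "wz": 0, "gripper": 1}
    - {"x": 0, "y": 0, "z": 2.0, "wx": 0, "wy": 0, "wz": 0, "gripper": 1}
    - {"x": 0, "y": 0, "z": 2.2, "wx": 0, "wy": 0, "wz": 0, "gripper": 1}
    - {"x": 0, "y": 0, "z": 2.4, "wx": 0, "wy": 0, "wz": 0, "gripper": 1}
    - {"x": 0, "y": 0, "z": 2.5, "wx": 0, "wy": 0, "wz": 0, "gripper": 1}
    - {"x": 0, "y": 0, "z": 2.5, "wx": 0, "wy": 0, "wz": 0, "gripper": 1}

```text
t: 10.85
eef_pos: [0.5715, -0.0999, 0.1571]
tcp_rot: [3.137, -0.008, -2.951]
force: [3.5, 2.2, -6.5]
finger_gap: 0.0067
```

Request:
jog_arm:
  targets:
    - {"x": 0, "y": 0, "z": 0.1, "wx": 0, "wy": 0, "wz": 0, "gripper": 1}
    - {"x": 0, "y": 0, "z": 0.2, "wx": 0, "wy": 0, "wz": 0, "gripper": 1}
    - {"x": 0, "y": 0, "z": 0.2, "wx": 0, "wy": 0, "wz": 0, "gripper": 1}

```text
t: 11.15
eef_pos: [0.5715, -0.0999, 0.1549]
tcp_rot: [3.137, -0.008, -2.951]
force: [2.1, 2.4, -7.1]
finger_gap: 0.0064
```

Request:
jog_arm:
  targets:
    - {"x": 0, "y": 0, "z": 0.1, "wx": 0, "wy": 0, "wz": 0, "gripper": 1}
    - {"x": 0, "y": 0, "z": 0.15, "wx": 0, "wy": 0, "wz": 0, "gripper": 1}
    - {"x": 0, "y": 0, "z": 0.15, "wx": 0, "wy": 0, "wz": 0, "gripper": 1}

```text
t: 11.45
eef_pos: [0.5715, -0.0999, 0.1539]
tcp_rot: [3.137, -0.008, -2.951]
force: [-0.1, 3.1, -2.3]
finger_gap: 0.0063
```

Load is dropping: the latch is taking it. A touch lower.

Request:
jog_arm:
  targets:
    - {"x": 0, "y": 0, "z": 0.1, "wx": 0, "wy": 0, "wz": 0, "gripper": 1}
    - {"x": 0, "y": 0, "z": 0.1, "wx": 0, "wy": 0, "wz": 0, "gripper": 1}
    - {"x": 0, "y": 0, "z": 0.1, "wx": 0, "wy": 0, "wz": 0, "gripper": 1}

```text
t: 11.75
eef_pos: [0.5715, -0.0999, 0.1536]
tcp_rot: [3.137, -0.008, -2.951]
force: [-2.8, 3.4, 2.7]
finger_gap: 0.0064
```

Run:
```python
from h import *
st()
im=camera("side");b=cv2.resize(im[110:230,240:370],None,fx=4.6,fy=4.6,interpolation=2)
cv2.imwrite("pics/m9.png",b)
```

```text
11.75 pos [ 0.5715 -0.0999  0.1536] rot [ 3.137 -0.008 -2.951] F [-2.8  3.4  2.7] gap 0.0064 q [-0.37  0.13  1.77 -0.    1.26 -2.13]
```

View pics/m9.png

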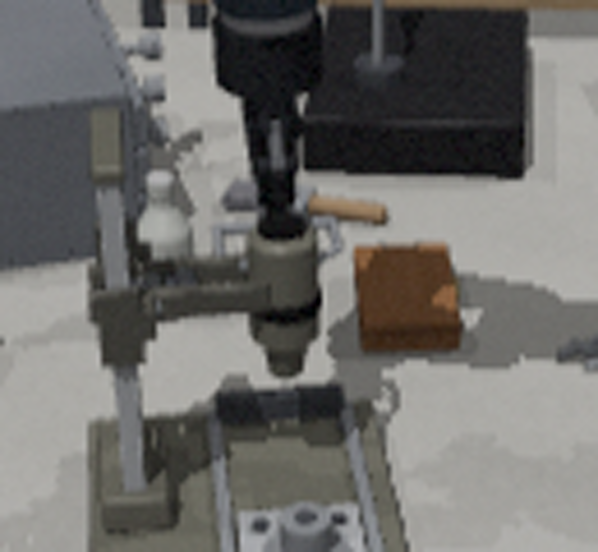

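Fz went from −7 to +2.7 N at +0.050, and the cap is at crop row ~225 as predicted for +0.050: the latch carries the head. Opening, then going straight up.

Request:
jog_arm:
  targets:
    - {"x": 0, "y": 0, "z": 0, "wx": 0, "wy": 0, "wz": 0, "gripper": 0.9}
    - {"x": 0, "y": 0, "z": 0, "wx": 0, "wy": 0, "wz": 0, "gripper": 0.8}
    - {"x": 0, "y": 0, "z": 0, "wx": 0, "wy": 0, "wz": 0, "gripper": 0.7}
    - {"x": 0, "y": 0, "z": 0, "wx": 0, "wy": 0, "wz": 0, "gripper": 0.6}
    - {"x": 0, "y": 0, "z": 0, "wx": 0, "wy": 0, "wz": 0, "gripper": 0.6}
    - {"x": 0, "y": 0, "z": 0, "wx": 0, "wy": 0, "wz": 0, "gripper": 0.6}

```text
t: 12.4
eef_pos: [0.5717, -0.1002, 0.1538]
tcp_rot: [3.138, -0.008, -2.951]
force: [0.6, 0.1, 0.1]
finger_gap: 0.0344
```

Run:
```python
from h import *
st()
im=camera("wrist");cv2.imwrite("pics/w10.png",cv2.resize(im[150:400,160:480],None,fx=2.4,fy=2.4))
```

```text
12.4 pos [ 0.5717 -0.1002  0.1538] rot [ 3.138 -0.008 -2.951] F [0.6 0.1 0.1] gap 0.0344 q [-0.37  0.13  1.77 -0.    1.26 -2.13]
```

View pics/w10.png

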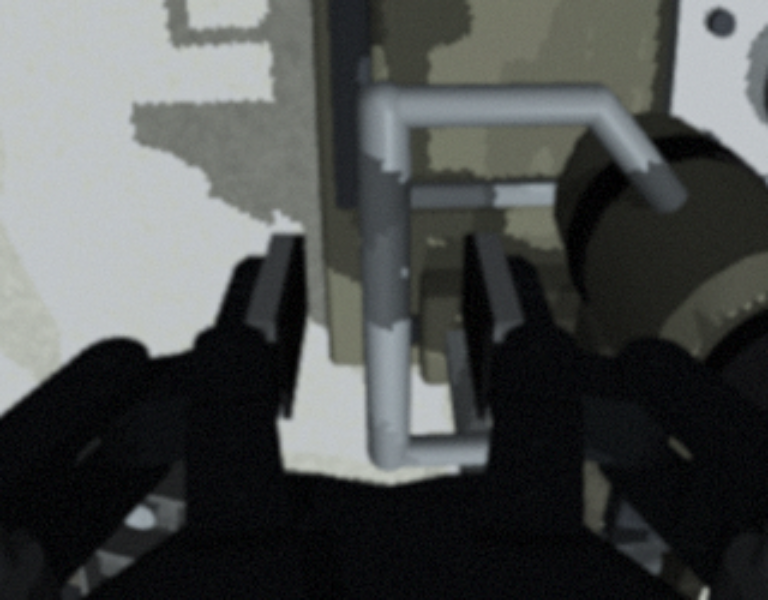

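Fingers are clear of the bar (pads ~300 and ~465, bar ~385) and the head has stayed in place. Rising.

Request:
jog_arm:
  targets:
    - {"x": 0, "y": 0, "z": -1, "wx": 0, "wy": 0, "wz": 0, "gripper": 0.6}
    - {"x": 0, "y": 0, "z": -2.5, "wx": 0, "wy": 0, "wz": 0, "gripper": 0.6}
    - {"x": 0, "y": 0, "z": -4.5, "wx": 0, "wy": 0, "wz": 0, "gripper": 0.6}
    - {"x": 0, "y": 0, "z": -7, "wx": 0, "wy": 0, "wz": 0, "gripper": 0.6}
    - {"x": 0, "y": 0, "z": -10, "wx": 0, "wy": 0, "wz": 0, "gripper": 0.6}
    - {"x": 0, "y": 0, "z": -13, "wx": 0, "wy": 0, "wz": 0, "gripper": 0.6}
    - {"x": 0, "y": 0, "z": -16, "wx": 0, "wy": 0, "wz": 0, "gripper": 0.6}
    - {"x": 0, "y": 0, "z": -19, "wx": 0, "wy": 0, "wz": 0, "gripper": 0.6}
    - {"x": 0, "y": 0, "z": -20, "wx": 0, "wy": 0, "wz": 0, "gripper": 0.6}
    - {"x": 0, "y": 0, "z": -20, "wx": 0, "wy": 0, "wz": 0, "gripper": 0.6}

```text
t: 13.45
eef_pos: [0.5741, -0.1009, 0.3565]
tcp_rot: [3.14, -0.004, -2.951]
force: [0.1, 0.1, -1.1]
finger_gap: 0.0342
```

```bash
cat >> h.py <<'E'
Q=[.5593,-.0319,.192]
def jogt(P,tilt):
    "P: reported TCP in stand frame; tool x along stand +y, tilted"
    s=arm.read_state();R=Ro.from_euler("xyz",s["tcp_rot"])
    G=Ro.from_euler("xyz",[np.pi,0,np.pi/2+Q[2]])*Ro.from_rotvec([0,-tilt,0])
    return np.round(R.inv().apply(S(Q,P)-s["eef_pos"])*100,2),np.round((R.inv()*G).as_rotvec(),3)
def inst():
    e=arm.read_state()["eef_pos"];return S([0,0,-Q[2]],e-np.array([Q[0],Q[1],0]))
E
python3 - <<'E'
from h import *
st();print(jogt((0,.26,.36),0),jogt((0,.26,.3),0))
im=camera("wrist");cv2.imwrite("pics/w11.png",im)
im=camera("side");cv2.imwrite("pics/m11.png",cv2.resize(im[110:230,240:370],None,fx=4.6,fy=4.6,interpolation=2))
E
```

```text
13.45 pos [ 0.5741 -0.1009  0.3565] rot [ 3.14  -0.004 -2.951] F [ 0.1  0.1 -1.1] gap 0.0342 q [-0.37  0.01  1.53 -0.    1.61 -2.13]
(array([ 0.18, 33.05, -0.3 ]), array([-0.002, -0.004,  1.569])) (array([ 0.16, 33.04,  5.7 ]), array([-0.002, -0.004,  1.569]))
```

View pics/w11.png

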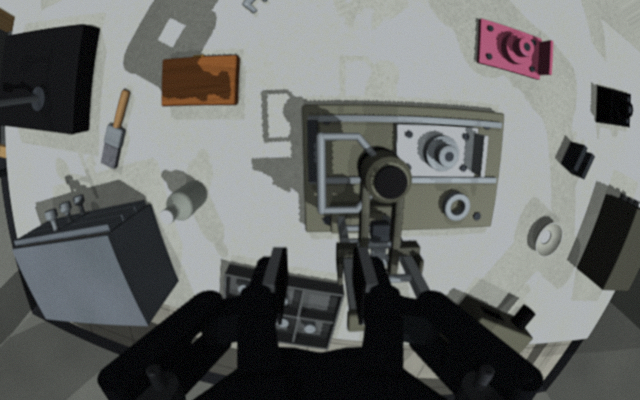

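View pics/m11.png

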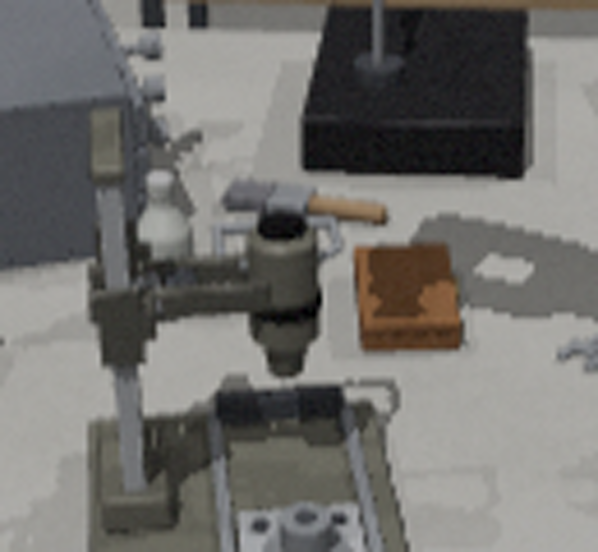

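The head is still at cap row ~225 (+0.050) with the robot away. Moving past the sled's open end and turning so that tool x points along stand +y.

Request:
jog_arm:
  targets:
    - {"x": 0, "y": 3, "z": 0, "wx": 0, "wy": 0, "wz": 0.14, "gripper": 0.6}
    - {"x": 0, "y": 6, "z": 0, "wx": 0, "wy": 0, "wz": 0.28, "gripper": 0.6}
    - {"x": 0, "y": 9, "z": 0, "wx": 0, "wy": 0, "wz": 0.42, "gripper": 0.6}
    - {"x": 0, "y": 12, "z": 0, "wx": 0, "wy": 0, "wz": 0.56, "gripper": 0.6}
    - {"x": 0, "y": 15, "z": 0, "wx": 0, "wy": 0, "wz": 0.7, "gripper": 0.6}
    - {"x": 0, "y": 18, "z": 0, "wx": 0, "wy": 0, "wz": 0.84, "gripper": 0.6}
    - {"x": 0, "y": 21, "z": 0, "wx": 0, "wy": 0, "wz": 0.98, "gripper": 0.6}
    - {"x": 0, "y": 24, "z": 0, "wx": 0, "wy": 0, "wz": 1.12, "gripper": 0.6}
    - {"x": 0, "y": 27, "z": 0, "wx": 0, "wy": 0, "wz": 1.26, "gripper": 0.6}
    - {"x": 0, "y": 30, "z": 0, "wx": 0, "wy": 0, "wz": 1.4, "gripper": 0.6}
    - {"x": 0, "y": 33, "z": 2, "wx": 0, "wy": 0, "wz": 1.54, "gripper": 0.6}
    - {"x": 0, "y": 33, "z": 4, "wx": 0, "wy": 0, "wz": 1.57, "gripper": 0.6}

```text
t: 14.75
eef_pos: [0.5085, 0.2264, 0.3119]
tcp_rot: [-3.13, -0.006, 1.763]
force: [-0.6, -1.1, -0.6]
finger_gap: 0.0341
```

Run:
```python
from h import *
st();print(inst());print(jogt((0,.26,.13),.2))
im=camera("wrist");cv2.imwrite("pics/w12.png",im)
pt=camera_params("top");print("sled part now predicted", proj(pt,S(Q,(0,.13,.089))))
```

```text
14.75 pos [0.5085 0.2264 0.3119] rot [-3.13  -0.006  1.763] F [-0.6 -1.1 -0.6] gap 0.0341 q [ 0.21 -0.04  1.65  0.01  1.54  0.02]
[-0.00060405  0.26324887  0.31190174]
(array([-0.43,  0.27, 18.19]), array([-0.012, -0.206,  0.001]))
sled part now predicted [303.1476574 184.5245777]
```

View pics/w12.png

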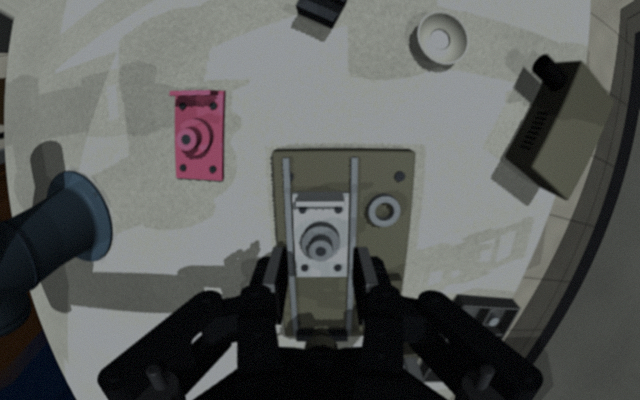

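The sled's push plate shows at (320,203) and the part at (320,240), centred between the fingers. Tilting slightly and descending outside the push plate.

Request:
jog_arm:
  targets:
    - {"x": -0.4, "y": 0.3, "z": 3, "wx": -0.01, "wy": -0.1, "wz": 0, "gripper": 0.6}
    - {"x": -0.4, "y": 0.3, "z": 7, "wx": -0.01, "wy": -0.2, "wz": 0, "gripper": 0.6}
    - {"x": -0.4, "y": 0.3, "z": 11, "wx": -0.01, "wy": -0.2, "wz": 0, "gripper": 0.6}
    - {"x": -0.4, "y": 0.3, "z": 15, "wx": -0.01, "wy": -0.2, "wz": 0, "gripper": 0.6}
    - {"x": -0.4, "y": 0.3, "z": 18, "wx": -0.01, "wy": -0.2, "wz": 0, "gripper": 0.6}
    - {"x": -0.4, "y": 0.3, "z": 20, "wx": -0.01, "wy": -0.2, "wz": 0, "gripper": 0.6}
    - {"x": -0.4, "y": 0.3, "z": 22, "wx": -0.01, "wy": -0.2, "wz": 0, "gripper": 0.6}
    - {"x": -0.4, "y": 0.3, "z": 24, "wx": -0.01, "wy": -0.2, "wz": 0, "gripper": 0.6}
    - {"x": -0.4, "y": 0.3, "z": 26, "wx": -0.01, "wy": -0.2, "wz": 0, "gripper": 0.6}
    - {"x": -0.4, "y": 0.3, "z": 26, "wx": -0.01, "wy": -0.2, "wz": 0, "gripper": 0.6}

```text
t: 15.8
eef_pos: [0.5019, 0.2201, 0.043]
tcp_rot: [-3.123, 0.196, 1.767]
force: [0.1, 0.2, 0.0]
finger_gap: 0.0338
```

Run:
```python
from h import *
s=st();print(inst());print(jogt((0,.26,.016),.2))
im=camera("wrist");cv2.imwrite("pics/w13.png",im)
im=camera("side");cv2.imwrite("pics/m13.png",cv2.resize(im[150:290,240:380],None,fx=4.2,fy=4.2,interpolation=2))
ps=camera_params("side");R=Ro.from_euler("xyz",s["tcp_rot"])
for b in [0,.03,.04]: print((proj(ps,s["eef_pos"]+R.apply([0,0,-b]))-[240,150])*4.2)
```

```text
15.8 pos [0.5019 0.2201 0.043 ] rot [-3.123  0.196  1.767] F [0.1 0.2 0. ] gap 0.0338 q [ 0.31  0.25  1.86 -0.22  1.08  0.22]
[-0.00829316  0.25831849  0.04301902]
(array([0.69, 0.88, 2.6 ]), array([-0.018, -0.004,  0.004]))
[302.34728993 461.31039832]
[301.79012451 434.82402433]
[301.60010113 425.79074618]
```

View pics/w13.png

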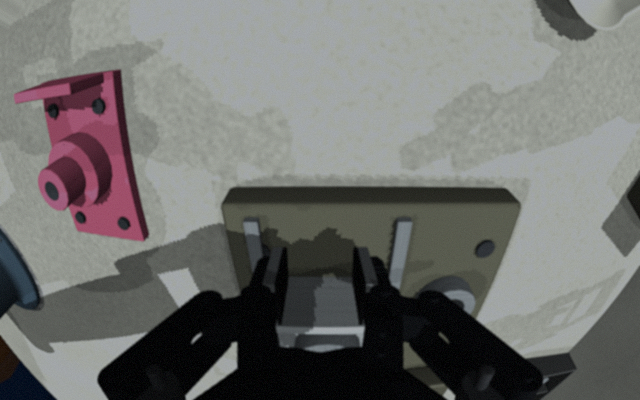

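View pics/m13.png

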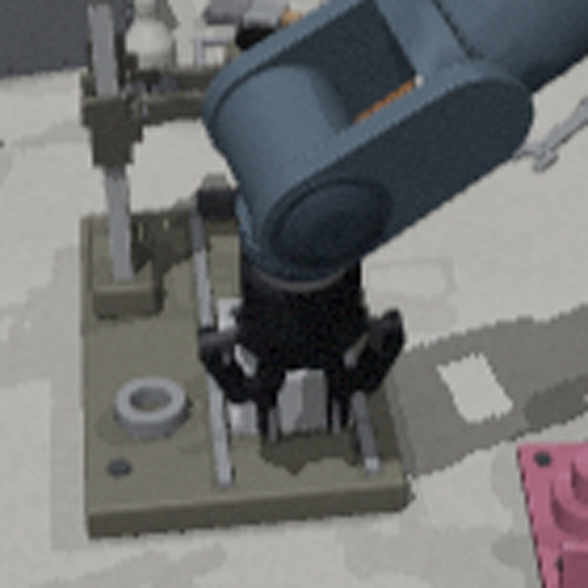

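The fingers stand just outside the push plate (plate at wrist cols 278–367, rows ~275–325). Lowering to push height and centring.

Request:
jog_arm:
  targets:
    - {"x": 0.3, "y": 0.4, "z": 1.3, "wx": -0.01, "wy": 0, "wz": 0, "gripper": 0.6}
    - {"x": 0.7, "y": 0.9, "z": 2.5, "wx": -0.02, "wy": 0, "wz": 0, "gripper": 0.6}
    - {"x": 0.7, "y": 0.9, "z": 2.5, "wx": -0.02, "wy": 0, "wz": 0, "gripper": 0.6}

```text
t: 16.2
eef_pos: [0.5126, 0.2245, 0.0202]
tcp_rot: [3.135, 0.196, 1.766]
force: [0.4, 0.1, 0.1]
finger_gap: 0.0337
```

Run:
```python
from h import *
s=st();print(inst())
for y in [.21,.15,.1,.085,.079]:print(y,jogt((0,y,.018),.2))
im=camera("side");cv2.imwrite("pics/m14.png",cv2.resize(im[150:290,240:380],None,fx=4.2,fy=4.2,interpolation=2))
```

```text
16.2 pos [0.5126 0.2245 0.0202] rot [3.135 0.196 1.766] F [0.4 0.1 0.1] gap 0.0337 q [ 0.31  0.3   1.86 -0.23  1.02  0.24]
[0.0030612  0.26062071 0.02023609]
0.21 (array([-4.92, -0.33,  1.2 ]), array([ 0.007, -0.004,  0.003]))
0.15 (array([-10.81,  -0.36,   2.37]), array([ 0.007, -0.004,  0.003]))
0.1 (array([-15.71,  -0.38,   3.34]), array([ 0.007, -0.004,  0.003]))
0.085 (array([-17.18,  -0.39,   3.63]), array([ 0.007, -0.004,  0.003]))
0.079 (array([-17.77,  -0.39,   3.75]), array([ 0.007, -0.004,  0.003]))
```

View pics/m14.png

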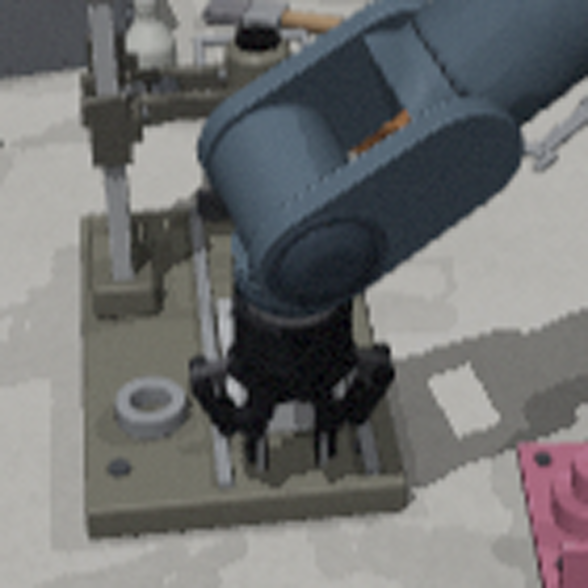

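Fingers are just above the base, in front of the plate. Pushing.

Request:
jog_arm:
  targets:
    - {"x": -1.3, "y": -0.3, "z": 0.3, "wx": 0, "wy": 0, "wz": 0, "gripper": 0.6}
    - {"x": -2.6, "y": -0.3, "z": 0.6, "wx": 0, "wy": 0, "wz": 0, "gripper": 0.6}
    - {"x": -3.8, "y": -0.3, "z": 0.9, "wx": 0, "wy": 0, "wz": 0, "gripper": 0.6}
    - {"x": -4.6, "y": -0.3, "z": 1.1, "wx": 0, "wy": 0, "wz": 0, "gripper": 0.6}
    - {"x": -5.2, "y": -0.3, "z": 1.2, "wx": 0, "wy": 0, "wz": 0, "gripper": 0.6}
    - {"x": -5.8, "y": -0.3, "z": 1.3, "wx": 0, "wy": 0, "wz": 0, "gripper": 0.6}
    - {"x": -6.4, "y": -0.3, "z": 1.4, "wx": 0, "wy": 0, "wz": 0, "gripper": 0.6}
    - {"x": -7, "y": -0.3, "z": 1.6, "wx": 0, "wy": 0, "wz": 0, "gripper": 0.6}
    - {"x": -7.6, "y": -0.3, "z": 1.7, "wx": 0, "wy": 0, "wz": 0, "gripper": 0.6}
    - {"x": -8.2, "y": -0.3, "z": 1.8, "wx": 0, "wy": 0, "wz": 0, "gripper": 0.6}

```text
t: 17.25
eef_pos: [0.5267, 0.142, 0.0195]
tcp_rot: [3.133, 0.195, 1.766]
force: [-0.4, 4.7, -0.2]
finger_gap: 0.0341
```

Run:
```python
from h import *
s=st();print(inst())
for y in [.1,.085,.079]:print(y,jogt((0,y,.018),.2))
im=camera("side");cv2.imwrite("pics/m15.png",cv2.resize(im[150:290,240:380],None,fx=4.2,fy=4.2,interpolation=2))
im=camera("wrist");cv2.imwrite("pics/w15.png",im)
```

```text
17.25 pos [0.5267 0.142  0.0195] rot [3.133 0.195 1.766] F [-0.4  4.7 -0.2] gap 0.0341 q [ 0.16  0.25  1.91 -0.24  0.97  0.1 ]
[0.00114107 0.17693448 0.01946404]
0.1 (array([-7.52, -0.15,  1.63]), array([ 0.009, -0.005,  0.003]))
0.085 (array([-8.99, -0.16,  1.92]), array([ 0.009, -0.005,  0.003]))
0.079 (array([-9.58, -0.16,  2.04]), array([ 0.009, -0.005,  0.003]))
```

View pics/m15.png

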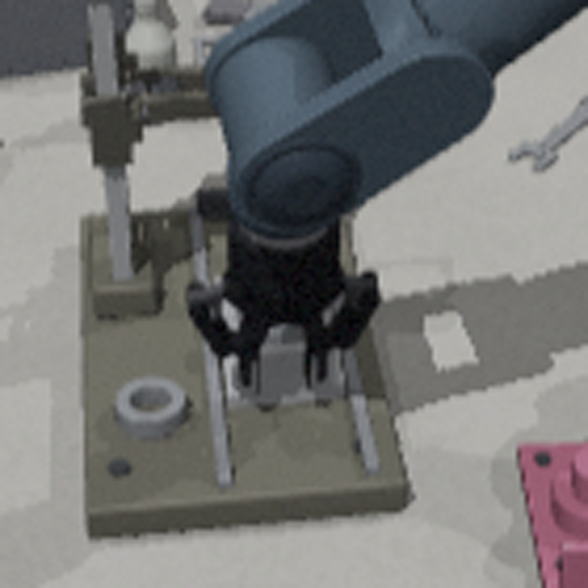

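View pics/w15.png

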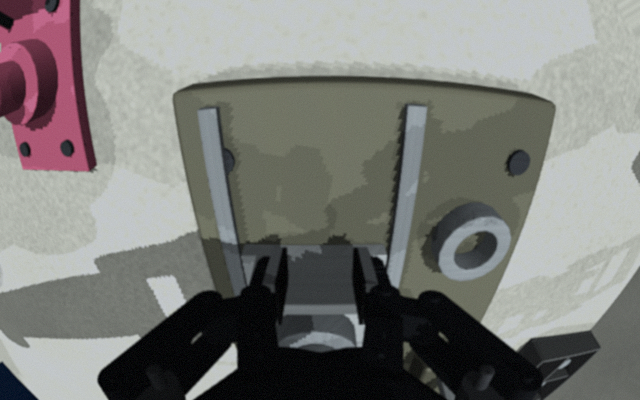

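The sled moves straight with ~4.7 N push. Continuing towards the stop, slowing down.

Request:
jog_arm:
  targets:
    - {"x": -0.8, "y": -0.1, "z": 0.2, "wx": 0, "wy": 0, "wz": 0, "gripper": 0.6}
    - {"x": -1.6, "y": -0.1, "z": 0.35, "wx": 0, "wy": 0, "wz": 0, "gripper": 0.6}
    - {"x": -2.4, "y": -0.1, "z": 0.5, "wx": 0, "wy": 0, "wz": 0, "gripper": 0.6}
    - {"x": -3.2, "y": -0.1, "z": 0.7, "wx": 0, "wy": 0, "wz": 0, "gripper": 0.6}
    - {"x": -4, "y": -0.1, "z": 0.85, "wx": 0, "wy": 0, "wz": 0, "gripper": 0.6}
    - {"x": -4.8, "y": -0.1, "z": 1, "wx": 0, "wy": 0, "wz": 0, "gripper": 0.6}
    - {"x": -5.5, "y": -0.1, "z": 1.15, "wx": 0, "wy": 0, "wz": 0, "gripper": 0.6}
    - {"x": -6.1, "y": -0.1, "z": 1.3, "wx": 0, "wy": 0, "wz": 0, "gripper": 0.6}
    - {"x": -6.7, "y": -0.1, "z": 1.4, "wx": 0, "wy": 0, "wz": 0, "gripper": 0.6}
    - {"x": -7.2, "y": -0.1, "z": 1.5, "wx": 0, "wy": 0, "wz": 0, "gripper": 0.6}
    - {"x": -7.5, "y": -0.1, "z": 1.6, "wx": 0, "wy": 0, "wz": 0, "gripper": 0.6}

```text
t: 18.45
eef_pos: [0.5414, 0.0665, 0.0192]
tcp_rot: [3.132, 0.195, 1.765]
force: [-1.6, 8.8, 6.6]
finger_gap: 0.0342
```

Run:
```python
from h import *
s=st();print(inst())
for y in [.085,.079,.07]:print(y,jogt((0,y,.018),.2))
im=camera("side");cv2.imwrite("pics/m16.png",cv2.resize(im[130:270,240:380],None,fx=4.2,fy=4.2,interpolation=2))
```

```text
18.45 pos [0.5414 0.0665 0.0192] rot [3.132 0.195 1.765] F [-1.6  8.8  6.6] gap 0.0342 q [ 0.02  0.23  1.94 -0.24  0.94 -0.04]
[0.0012035  0.10001555 0.01924946]
0.085 (array([-1.45, -0.13,  0.41]), array([ 0.01 , -0.005,  0.002]))
0.079 (array([-2.04, -0.13,  0.53]), array([ 0.01 , -0.005,  0.002]))
0.07 (array([-2.92, -0.13,  0.7 ]), array([ 0.01 , -0.005,  0.002]))
```

View pics/m16.png

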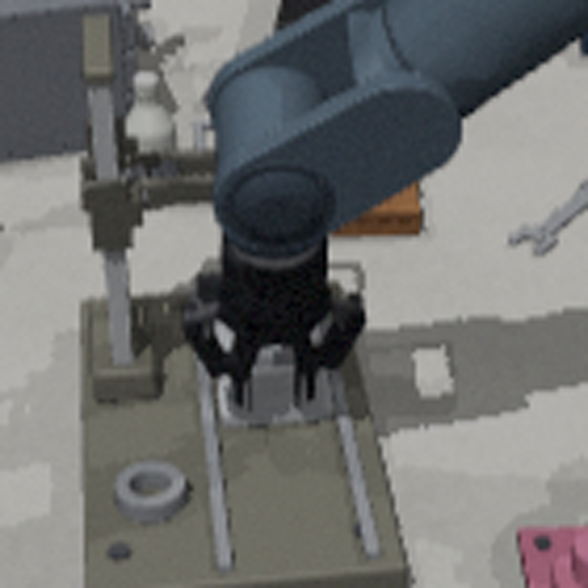

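Run:
```python
from h import *
s=st();print(s["torque"])
im=camera("wrist");cv2.imwrite("pics/w16.png",im)
st()
im=camera("top");cv2.imwrite("pics/t16.png",cv2.resize(im[80:240,240:440],None,fx=4,fy=3.7))
```

```text
18.5 pos [0.5415 0.0662 0.0193] rot [3.132 0.195 1.765] F [0.4 6.8 4.5] gap 0.0343 q [ 0.02  0.23  1.94 -0.24  0.94 -0.04]
[ 0.92668221  0.23684152 -0.0459753 ]
18.55 pos [0.5415 0.0662 0.0193] rot [3.132 0.196 1.765] F [-1.5  5.8  4.2] gap 0.0344 q [ 0.02  0.23  1.94 -0.24  0.94 -0.04]
```

View pics/w16.png

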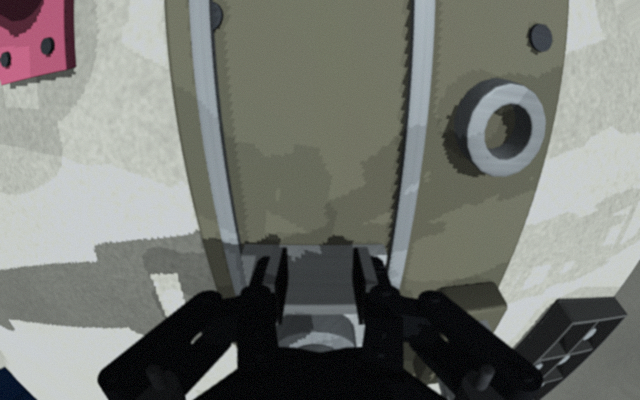

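View pics/t16.png

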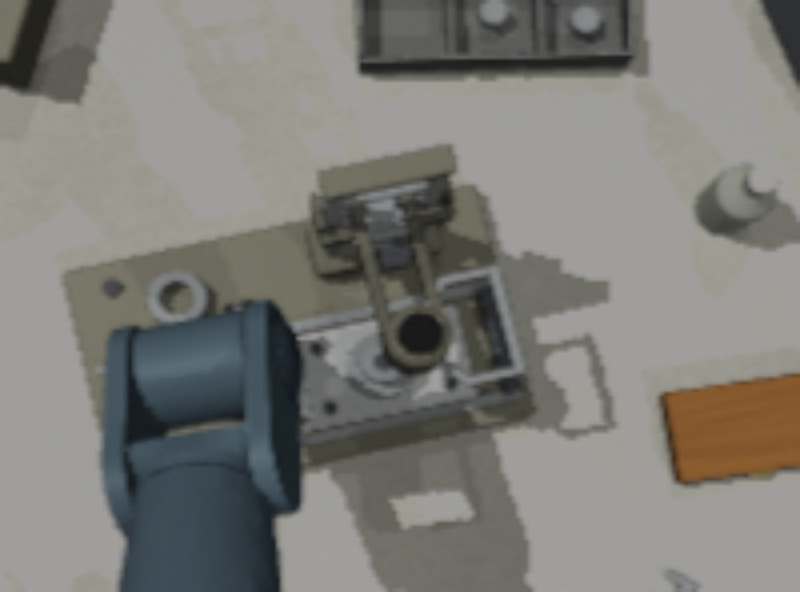

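Wrist stays clear of the head. The part is nearly under the lens (top crop ~(385,355)) with ~20 mm left. Creeping on.

Request:
jog_arm:
  targets:
    - {"x": -0.3, "y": -0.1, "z": 0.05, "wx": 0, "wy": 0, "wz": 0, "gripper": 0.6}
    - {"x": -0.6, "y": -0.1, "z": 0.1, "wx": 0, "wy": 0, "wz": 0, "gripper": 0.6}
    - {"x": -0.9, "y": -0.1, "z": 0.15, "wx": 0, "wy": 0, "wz": 0, "gripper": 0.6}
    - {"x": -1.2, "y": -0.1, "z": 0.2, "wx": 0, "wy": 0, "wz": 0, "gripper": 0.6}
    - {"x": -1.4, "y": -0.1, "z": 0.25, "wx": 0, "wy": 0, "wz": 0, "gripper": 0.6}

```text
t: 19.1
eef_pos: [0.5431, 0.0522, 0.0194]
tcp_rot: [3.132, 0.195, 1.766]
force: [-0.6, 6.8, 0.8]
finger_gap: 0.0339
```

Request:
jog_arm:
  targets:
    - {"x": -0.1, "y": 0, "z": 0.02, "wx": 0, "wy": 0, "wz": 0, "gripper": 0.6}
    - {"x": -0.2, "y": 0, "z": 0.04, "wx": 0, "wy": 0, "wz": 0, "gripper": 0.6}
    - {"x": -0.3, "y": 0, "z": 0.06, "wx": 0, "wy": 0, "wz": 0, "gripper": 0.6}

```text
t: 19.4
eef_pos: [0.5437, 0.0495, 0.0194]
tcp_rot: [3.132, 0.195, 1.766]
force: [-1.5, 5.9, 1.2]
finger_gap: 0.0343
```

Run:
```python
from h import *
s=st();print(inst())
im=camera("top");cv2.imwrite("pics/t17.png",cv2.resize(im[110:210,270:395],None,fx=6,fy=6,interpolation=2))
```

```text
19.4 pos [0.5437 0.0495 0.0194] rot [3.132 0.195 1.766] F [-1.5  5.9  1.2] gap 0.0343 q [-0.02  0.23  1.94 -0.23  0.94 -0.07]
[0.00025474 0.08291959 0.01941037]
```

View pics/t17.png

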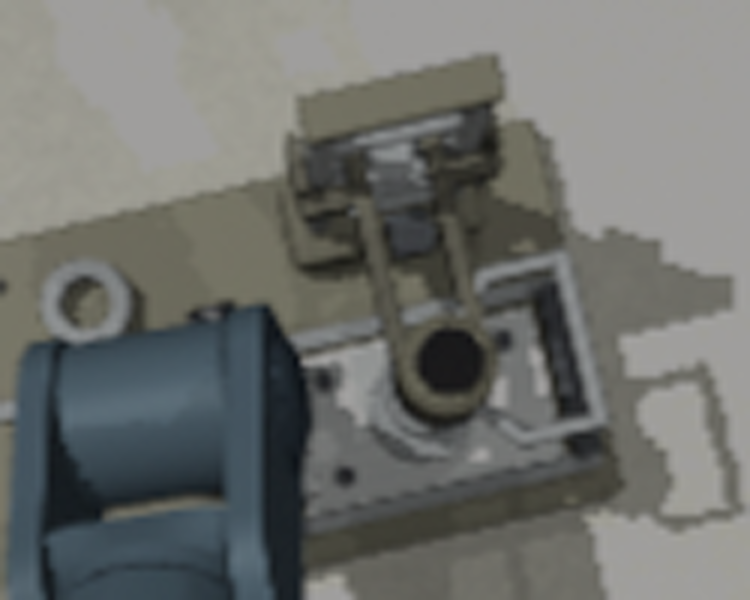

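Nearly there: small dark gap before the stop (crop ~(570,400)). Continuing by 1 mm steps, watching the force.

Request:
jog_arm:
  targets:
    - {"x": -0.1, "y": 0, "z": 0.02, "wx": 0, "wy": 0, "wz": 0, "gripper": 0.6}
    - {"x": -0.2, "y": 0, "z": 0.04, "wx": 0, "wy": 0, "wz": 0, "gripper": 0.6}
    - {"x": -0.3, "y": 0, "z": 0.06, "wx": 0, "wy": 0, "wz": 0, "gripper": 0.6}

```text
t: 19.75
eef_pos: [0.5443, 0.0467, 0.0194]
tcp_rot: [3.132, 0.194, 1.766]
force: [-0.1, 5.5, 1.1]
finger_gap: 0.0344
```

Request:
jog_arm:
  targets:
    - {"x": -0.1, "y": 0, "z": 0.02, "wx": 0, "wy": 0, "wz": 0, "gripper": 0.6}
    - {"x": -0.2, "y": 0, "z": 0.04, "wx": 0, "wy": 0, "wz": 0, "gripper": 0.6}
    - {"x": -0.2, "y": 0, "z": 0.04, "wx": 0, "wy": 0, "wz": 0, "gripper": 0.6}

```text
t: 20.05
eef_pos: [0.5447, 0.0449, 0.0194]
tcp_rot: [3.132, 0.194, 1.766]
force: [-1.0, 5.2, 2.1]
finger_gap: 0.0341
```

Request:
jog_arm:
  targets:
    - {"x": -0.15, "y": 0, "z": 0.03, "wx": 0, "wy": 0, "wz": 0, "gripper": 0.6}
    - {"x": -0.3, "y": 0, "z": 0.06, "wx": 0, "wy": 0, "wz": 0, "gripper": 0.6}
    - {"x": -0.3, "y": 0, "z": 0.06, "wx": 0, "wy": 0, "wz": 0, "gripper": 0.6}

```text
t: 20.35
eef_pos: [0.5447, 0.0447, 0.0194]
tcp_rot: [3.132, 0.188, 1.765]
force: [-3.4, 16.8, 4.6]
finger_gap: 0.0341
```

Request:
jog_arm:
  targets:
    - {"x": -0.1, "y": 0, "z": 0.02, "wx": 0, "wy": 0, "wz": 0, "gripper": 0.6}
    - {"x": -0.2, "y": 0, "z": 0.04, "wx": 0, "wy": 0, "wz": 0, "gripper": 0.6}
    - {"x": -0.2, "y": 0, "z": 0.04, "wx": 0, "wy": 0, "wz": 0, "gripper": 0.6}

```text
t: 20.65
eef_pos: [0.5447, 0.045, 0.0194]
tcp_rot: [3.132, 0.184, 1.764]
force: [-3.0, 14.4, 4.6]
finger_gap: 0.034
```

Run:
```python
from h import *
s=st();print(inst())
im=camera("top");cv2.imwrite("pics/t18.png",cv2.resize(im[110:210,270:395],None,fx=6,fy=6,interpolation=2))
```

```text
20.65 pos [0.5447 0.045  0.0194] rot [3.132 0.184 1.764] F [-3.  14.4  4.6] gap 0.034 q [-0.03  0.23  1.94 -0.22  0.93 -0.1 ]
[0.00032076 0.07826232 0.0193886 ]
```

View pics/t18.png

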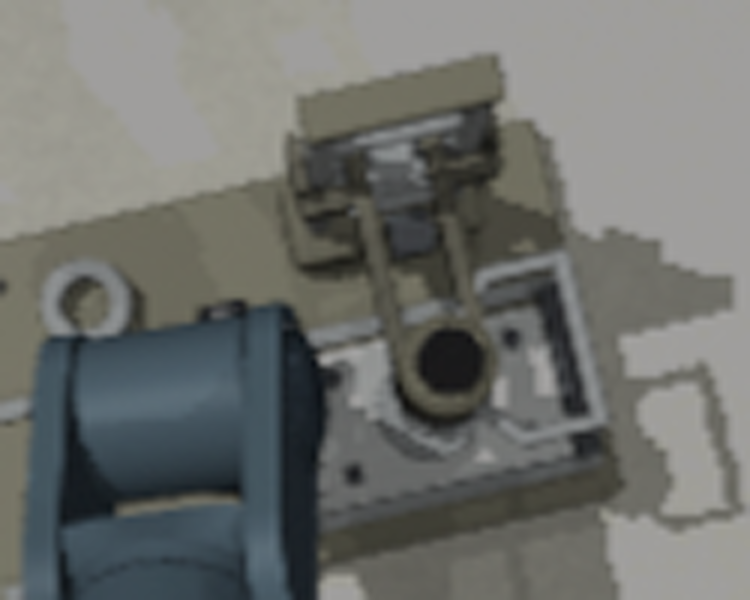

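The tool stalls at stand y ≈ 0.078 (0.079 predicted for home) with the force at 15–17 N, so the sled is on the stop. Backing off and rising.

Request:
jog_arm:
  targets:
    - {"x": 0.5, "y": 0, "z": -0.1, "wx": 0, "wy": 0, "wz": 0, "gripper": 0.6}
    - {"x": 1.5, "y": 0, "z": -0.3, "wx": 0, "wy": 0, "wz": 0, "gripper": 0.6}
    - {"x": 3, "y": 0, "z": -0.6, "wx": 0, "wy": 0, "wz": 0, "gripper": 0.6}
    - {"x": 5, "y": 0, "z": -1.5, "wx": 0, "wy": 0, "wz": 0, "gripper": 0.6}
    - {"x": 8, "y": 0, "z": -4, "wx": 0, "wy": 0, "wz": 0, "gripper": 0.6}
    - {"x": 11, "y": 0, "z": -7, "wx": 0, "wy": 0, "wz": 0, "gripper": 0.6}
    - {"x": 14, "y": 0, "z": -10, "wx": 0, "wy": 0, "wz": 0, "gripper": 0.6}
    - {"x": 16, "y": 0, "z": -14, "wx": 0, "wy": 0, "wz": 0, "gripper": 0.6}
    - {"x": 18, "y": 0, "z": -18, "wx": 0, "wy": 0, "wz": 0, "gripper": 0.6}
    - {"x": 20, "y": 0, "z": -22, "wx": 0, "wy": 0, "wz": 0, "gripper": 0.6}
    - {"x": 22, "y": 0, "z": -26, "wx": 0, "wy": 0, "wz": 0, "gripper": 0.6}
    - {"x": 22, "y": 0, "z": -26, "wx": 0, "wy": 0, "wz": 0, "gripper": 0.6}

```text
t: 21.9
eef_pos: [0.493, 0.3078, 0.2411]
tcp_rot: [3.121, 0.182, 1.766]
force: [-1.1, -0.9, 0.2]
finger_gap: 0.0341
```

Run:
```python
from h import *
s=st();print(inst())
pt=camera_params("top");ps=camera_params("side")
im=camera("top");c=cv2.resize(im[110:225,245:395],None,fx=5.2,fy=5.2,interpolation=2)
for P in [(.035,.075,.08),(-.035,.075,.08),(.044,.075,.042),(-.044,.075,.042)]:
    u=(proj(pt,S(Q,P))-[245,110]+.4)*5.2;print("top",u);cv2.circle(c,tuple(int(a) for a in u),3,(0,0,255),1)
cv2.imwrite("pics/t19.png",c)
im=camera("side");c=cv2.resize(im[110:250,240:380],None,fx=4.2,fy=4.2,interpolation=2)
for P in [(.035,.075,.08),(-.035,.075,.08),(.044,.075,.042),(-.044,.075,.042),(0,0,.24)]:
    u=(proj(ps,S(Q,P))-[240,110]+.4)*4.2;cv2.circle(c,tuple(int(a) for a in u),3,(0,0,255),1)
cv2.imwrite("pics/m19.png",c)
```

```text
21.9 pos [0.493  0.3078 0.2411] rot [3.121 0.182 1.766] F [-1.1 -0.9  0.2] gap 0.0341 q [ 0.46  0.09  1.65 -0.18  1.43  0.29]
[-2.16312201e-04  3.46081796e-01  2.41114582e-01]
top [377.17709311 318.91678611]
top [401.00170669 425.48207034]
top [374.49381442 312.44748267]
top [403.5960734  442.63598135]
```

View pics/t19.png

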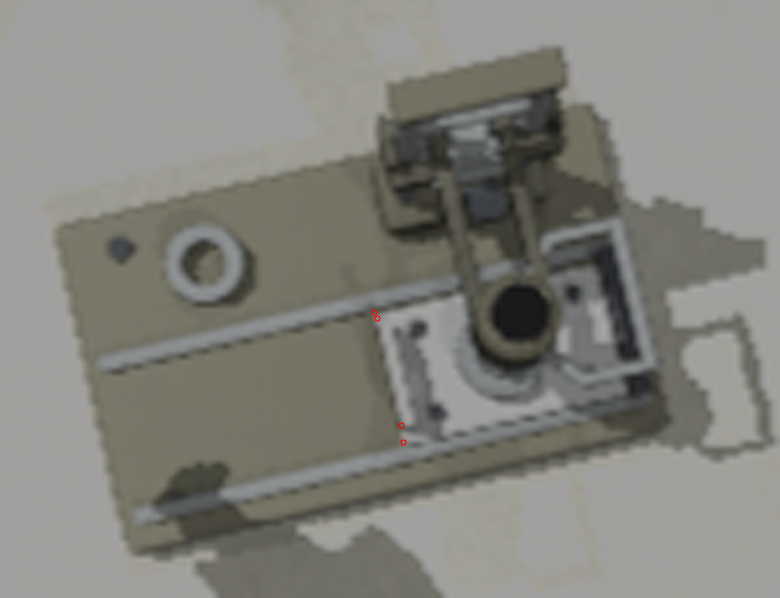

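View pics/m19.png

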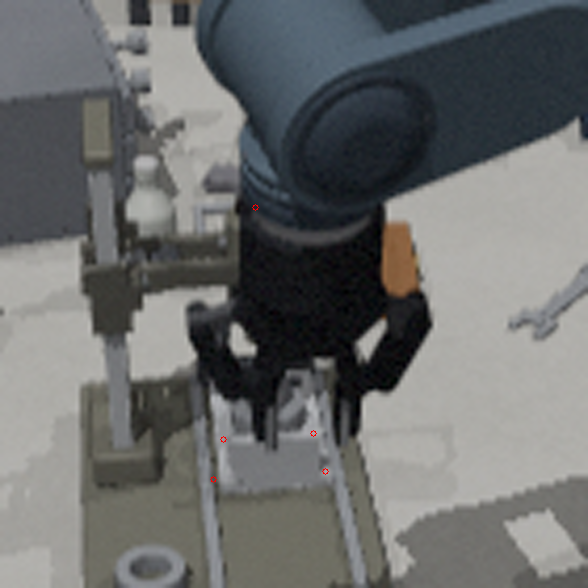

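Run:
```python
from h import *
pt=camera_params("top")
def g(u,v,z=.042):
    w=onz(pt,(245+u/5.2-.4,110+v/5.2-.4),z);return S([0,0,-Q[2]],w-np.array([Q[0],Q[1],0]))[:2]*1000
b=np.array([g(225,370),g(245,453),g(380,333),g(400,417)]);n=np.array([g(419,327),g(437,411),g(573,293)])
print(b,b.mean(0));print(n,n-b[:3]);print("now origin",b.mean(0)+(n-b[:3]).mean(0))
im=camera("wrist");cv2.imwrite("pics/w19.png",cv2.resize(im[200:400,220:420],None,fx=3,fy=3,interpolation=2))
```

```text
[[ 28.22758899 179.21311107]
 [-28.01694539 178.08599149]
 [ 29.94178378  74.41396084]
 [-27.01858321  73.6308565 ]] [  0.78346104 126.33597997]
[[ 28.23723151  48.48183696]
 [-28.44734921  49.03240366]
 [ 28.15829576 -55.55002619]] [[ 9.64252066e-03 -1.30731274e+02]
 [-4.30403820e-01 -1.29053588e+02]
 [-1.78348802e+00 -1.29963987e+02]]
now origin [ 0.04871127 -3.58030302]
```

View pics/w19.png

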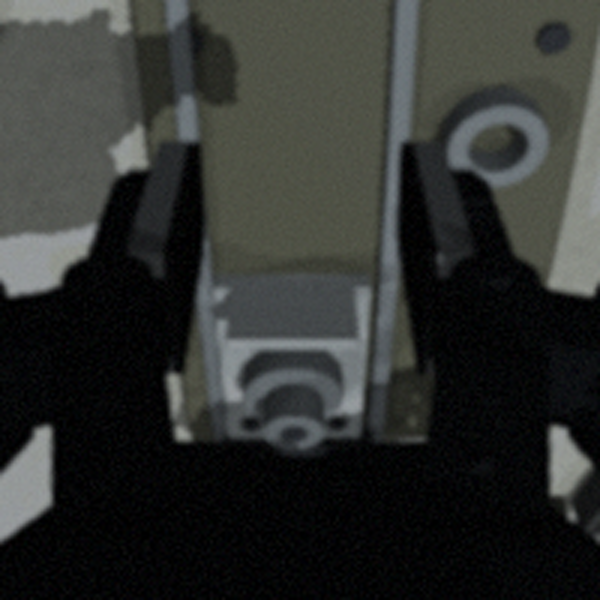

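Holes put the sled origin at about (0, −3.6 mm), so it is on the stop to within calibration. I'll clear the side view for a last head check.

Request:
jog_arm:
  targets:
    - {"x": 3, "y": -3, "z": -3, "wx": 0, "wy": 0, "wz": 0, "gripper": 0.6}
    - {"x": 6, "y": -6, "z": -5, "wx": 0, "wy": 0, "wz": 0, "gripper": 0.6}
    - {"x": 9, "y": -9, "z": -5, "wx": 0, "wy": 0, "wz": 0, "gripper": 0.6}
    - {"x": 11, "y": -12, "z": -5, "wx": 0, "wy": 0, "wz": 0, "gripper": 0.6}
    - {"x": 12, "y": -15, "z": -5, "wx": 0, "wy": 0, "wz": 0, "gripper": 0.6}
    - {"x": 12, "y": -18, "z": -5, "wx": 0, "wy": 0, "wz": 0, "gripper": 0.6}
    - {"x": 12, "y": -20, "z": -5, "wx": 0, "wy": 0, "wz": 0, "gripper": 0.6}
    - {"x": 12, "y": -20, "z": -5, "wx": 0, "wy": 0, "wz": 0, "gripper": 0.6}

```text
t: 22.85
eef_pos: [0.2674, 0.3878, 0.2568]
tcp_rot: [3.136, 0.188, 1.767]
force: [1.0, 0.2, 0.1]
finger_gap: 0.0341
```

Run:
```python
from h import *
st();ps=camera_params("side")
im=camera("side");cv2.imwrite("pics/s20.png",im);c=cv2.resize(im[110:250,240:380],None,fx=4.2,fy=4.2,interpolation=2)
for P in [(.035,.075,.08),(-.035,.075,.08),(.044,.075,.03),(-.044,.075,.03),(0,0,.24)]:
    u=(proj(ps,S(Q,P))-[240,110]+.4)*4.2;cv2.circle(c,tuple(int(a) for a in u),3,(0,0,255),1)
cv2.imwrite("pics/m20.png",c)
```

```text
22.85 pos [0.2674 0.3878 0.2568] rot [3.136 0.188 1.767] F [1.  0.2 0.1] gap 0.0341 q [ 0.82 -0.14  1.85 -0.15  1.54  0.64]
```

View pics/m20.png

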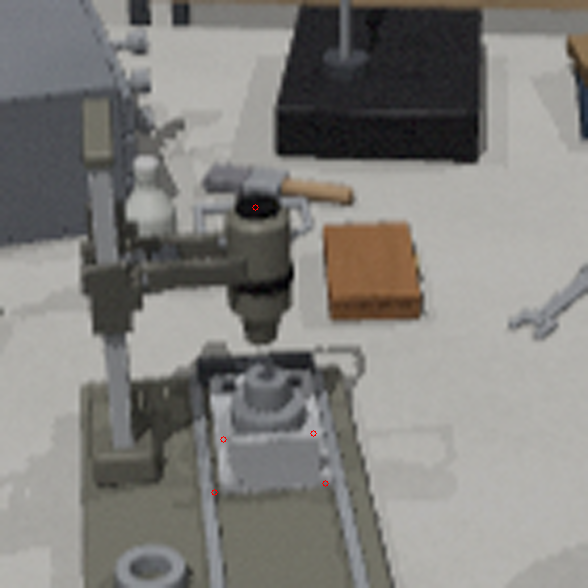

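The cap sits on the +0.050 mark at (256,207), the part is under the lens, and the sled's edge matches the home marks. The bystanders are in place. Handing in.

```bash
python3 -c "
from bench import arm
print(arm.close_job())"
```

```text
the job is handed in; nothing more can be done
None
```

I raised the head one rung and pushed the sled home against the end stop, then handed the job in at about 23 s.

**Head:** I pinched the lift bar from above and lifted the head to about +0.078 m. I then lowered it slowly until the latch took the load at +0.050 m: the vertical force went from −7 to +2.7 N. After letting go, the head's cap still sat on the +0.050 mark in the last side view. I could not see the latch angle directly. I judged it from the head resting at that height.

**Sled:** I pushed it until the tool stalled at stand y 0.078 m (0.079 predicted for home) with the force up to about 17 N. In the last pictures its edge matches the home marks, centred between the guides, and the part is under the lens.

**Checks that failed or disagreed:**
- My first grip closed on nothing, above the bar. The real fingertips sit about 36 mm short of the reported tool point in both camera views, so I allowed for that afterwards.
- The holes in the sled put its origin at y −3.6 mm, which is slightly past the stop. I take this as calibration or pixel error, because the force showed firm contact with the stop.

In the pictures I viewed, the other things on the bench looked undisturbed; I did not measure their positions.

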